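# Pack the freshly marked knobs in the round tin with the sprung tongs

## Robot

A 6-joint arm with a two-finger parallel gripper is mounted at the origin on the work surface. World frame = base frame: x ahead of the robot, y to its left, z up, the work surface at z = 0. Lengths are in m, angles in rad, forces in N, time in s.
With the tool pointing down it reaches from about 0.375 to 0.975 m from the base axis. Payload 3.8 kg.
Tool frame: the origin (TCP) lies midway between the tips of the shut fingers; the grasp point (between the pads) lies 19 mm behind it; x points along the fingers, y is the direction in which the jaws open and shut, and the axes are right-handed (so a half turn about x gives the same grasp; the last joint's range is limited). The gripper opens to 88 mm and grips with 3 to 60 N. Pads are 18 mm wide; open, the fingers measure 123 mm over their backs; the gripper's body (75 mm by 187 mm) begins 45 mm behind the grasp point.
Start: joints at [1.087, 0.264, 1.604, -0, 1.274, -0.037], TCP at [0.292, 0.609, 0.239] pointing down, gripper open.
Joint ranges: [-2.63, 2.63], [-0.94, 2.18], [0.31, 2.57], [-1.31, 4.45], [0, 2.66], [-2.55, 2.55]. Speed limits (rad/s): [2.57, 2.57, 3.14, 3.14, 3.14, 3.14].

## Interface

Orientations are given as a rotation vector (axis times angle).
In Python, from cell import manip, inverse_kinematics, cams, order gives the robot as it stands. Calls block until the motion is done:
- manip.move_pose(position, orientation): joint-space move of the TCP to a pose.
- manip.move_linear(position, rate=0.15, rot=None): straight line of the TCP; rot=None keeps the orientation; rate is the mean speed in m/s.
- manip.set_joints(angles): joint-space move.
- manip.set_gripper(opening, force=None): finger opening in m; force is the grip in N (None keeps the last); returns when the fingers have stopped.
- manip.dwell(seconds).
- inverse_kinematics(position, orientation): joint angles nearest the present ones, or None.
- manip.state(): the state.
- cams.capture(name): name is "scene" or "top"; returns a dict with "image" (480x640x3 uint8, blue, green, red), "z_map" (480x640 float32, m along the optical axis (not along the pixel's ray), 0 where there is no reading), "intrinsics" (3x3 intrinsics, pixels), "position" and "orientation" of the camera in the world. Camera axes: x right, y down, z forward; pixel columns grow to the right and rows downward; lengths in m; the calibration is good to about 2 mm. A picture is of the moment at which its call begins.
A pose or a line that the arm cannot do raises manip.IKError and nothing moves.
- order.close_job(): hands the job in, once; it reports no verdict.
The state is a dict: "clock": time; "joint_pos": joint angles; "joint_velocities": joint speeds; "tau": joint torques, N m; "tool_pos": TCP position; "tcp_rot": TCP orientation; "contact_force": force on the tool from outside, world axes, zero at the start; "moment": the same for the moment, N m; "gripper_width": finger opening in m.
Only numpy, scipy, OpenCV 4.12 (cv2) and the standard library are available. Lean on these libraries where they do the work, as an engineer would, in place of code of your own. Each camera call takes 0.05 s, during which the arm holds its last target. There are 200 camera calls.

## Task

The knobs on the drilled plate have just been laser-marked and must not be touched by the fingers: take the lid off the round tin and lay it on the felt mat, take the sprung tongs from their stand, and with them move every knob from the plate into the tin, all standing flat on its floor in one close-packed layer round the one already in the middle, each right beside a neighbour in the ring. Then hang the tongs back astride the bar of their stand and put the lid fully home on the tin. Leave the other things on the bench alone.

Things in the scene. Friction and masses are not known exactly. Their poses are not given: they have to be found in the camera images.
- plate: Drilled steel carrier plate of the marking machine, 220 (x) by 320 (y) by 10 mm, fixed to the bench; origin: centre of its underside. The knobs stand on it, 10 mm above the bench. Two stop bars, 8 mm high and 12 mm wide, are bolted on along its +x edge (centre line at x = 101 mm) and its +y edge (y = 151 mm).
- tin: Round aluminium tin, fixed to the bench: 117 mm outside, 112 mm inside diameter, rim 29 mm high, floor 3 mm above the origin (centre of its underside). It just holds seven knobs in one layer: one in the middle, six round it, centres about 36 mm apart. At the start its lid is on, and knob1 alone stands inside, in the middle.
- lid: Lid of the tin, 120 g: disc 121 mm in diameter, 3 mm thick; under it a plug 108 mm in diameter, 4 mm deep, tapered, that enters the tin (2 mm play all round); on top a black upright grip in the centre, 24 mm in diameter, 28 mm tall. Origin: centre of the plug's underside; disc top at 7 mm, grip top at 35 mm. Home on the tin, its origin is 25 mm above the tin's.
- mat: Grey felt mat, 140 mm square and 2 mm thick, fixed flat on the bench, where the lid is to be laid; origin: centre of its underside.
- tongs: Sprung tongs, 70 g, at the start hanging upright astride the stand's bar. Two legs hang from a bow; each has a black finger pad outside, 16 mm wide (x), from 12 mm above the origin to 22 mm below it. Untouched, the pads are 42 mm apart over their outsides. Origin: on the centre line midway between the pads; z up to the bow; y is the squeezing direction.
- tongs_bow (a point): Centre of the underside of the tongs' steel bow, 32 mm above the tongs' origin. The bow is 34 mm long (y), 12 mm wide and 4 mm thick. The legs are hinged and sprung under it at y = +-14 mm and always turn alike.
- tongs_tips (a point): Midway between the tongs' tips, 62 mm below their origin, level with the tips' ends. Tips: 10 mm wide (x), 3 mm thick, flat inner faces 14 mm tall, 32 mm apart when open. Squeezing the pads by 1 mm closes the tips by 2.7 mm: on a 14 mm boss the pads are about 35 mm apart, tips met 30 mm. Springs push out on each pad with 6 N open, 11 N on a boss. Pads let go beyond 42 mm: the tongs fall.
- stand: Stand of the tongs, fixed to the bench: base 100 by 70 by 8 mm; a round 10 mm post at x = +45 mm rises and bends into a level round 10 mm bar running along -x to a 15 mm ball at x = -28 mm. Origin: bench level, below the tongs' place; x axis along the bar towards the post. The hanging tongs' squeezing direction is about this y axis.
- stand_bar (a point): The top of the stand's bar where the middle of the tongs' bow rests, 125 mm above the bench; the hanging tongs' origin is 32 mm below it.
- knob1: Skirted control knob, black with white graduation marks, 25 g: round skirt 34 mm in diameter, 3 mm thick at its edge (lower edge bevelled 1 mm), rising as a cone to 6 mm; on it an upright round boss 14 mm in diameter, its top 20 mm above the underside. Origin: centre of its underside; z up. It is already in the middle of the tin.
- knob2: Skirted control knob, black with white graduation marks, 25 g: round skirt 34 mm in diameter, 3 mm thick at its edge (lower edge bevelled 1 mm), rising as a cone to 6 mm; on it an upright round boss 14 mm in diameter, its top 20 mm above the underside. Origin: centre of its underside; z up. Stands on the plate at the start, or is absent (four to six of knob2 to knob7 are there).
- knob3: Skirted control knob, black with white graduation marks, 25 g: round skirt 34 mm in diameter, 3 mm thick at its edge (lower edge bevelled 1 mm), rising as a cone to 6 mm; on it an upright round boss 14 mm in diameter, its top 20 mm above the underside. Origin: centre of its underside; z up. Stands on the plate at the start, or is absent (four to six of knob2 to knob7 are there).
- knob4: Skirted control knob, black with white graduation marks, 25 g: round skirt 34 mm in diameter, 3 mm thick at its edge (lower edge bevelled 1 mm), rising as a cone to 6 mm; on it an upright round boss 14 mm in diameter, its top 20 mm above the underside. Origin: centre of its underside; z up. Stands on the plate at the start, or is absent (four to six of knob2 to knob7 are there).
- knob5: Skirted control knob, black with white graduation marks, 25 g: round skirt 34 mm in diameter, 3 mm thick at its edge (lower edge bevelled 1 mm), rising as a cone to 6 mm; on it an upright round boss 14 mm in diameter, its top 20 mm above the underside. Origin: centre of its underside; z up. Stands on the plate at the start, or is absent (four to six of knob2 to knob7 are there).
- knob6: Skirted control knob, black with white graduation marks, 25 g: round skirt 34 mm in diameter, 3 mm thick at its edge (lower edge bevelled 1 mm), rising as a cone to 6 mm; on it an upright round boss 14 mm in diameter, its top 20 mm above the underside. Origin: centre of its underside; z up. Stands on the plate at the start, or is absent (four to six of knob2 to knob7 are there).
- knob7: Skirted control knob, black with white graduation marks, 25 g: round skirt 34 mm in diameter, 3 mm thick at its edge (lower edge bevelled 1 mm), rising as a cone to 6 mm; on it an upright round boss 14 mm in diameter, its top 20 mm above the underside. Origin: centre of its underside; z up. Stands on the plate at the start, or is absent (four to six of knob2 to knob7 are there).
- gauge: Bystander on the plate: steel setting gauge, 25 by 50 by 12 mm, 400 g; origin: centre of its underside, y along its length.
- jar: Bystander: amber jar with a white cap, 54 mm in diameter and 85 mm tall; origin: centre of its underside.
- flask: Bystander: white bottle, 64 mm in diameter and 140 mm tall; origin: centre of its underside.

How it is judged:
On the way, in this order (a step that is already met when the one before it is completed fails the run):
1. the lid lies flat on the felt mat, let go (horizontal distance between lid and mat below 0.05 m and height (world z) of lid below 0.006 m and angle between lid's own z axis and vertical below 0.05 rad and contact force between the fingers and lid below 0.1 N), for 0.2 s.
2. the tongs are held in the gripper, clear of their stand (height (world z) of tongs above 0.11 m and contact force between the fingers and tongs above 1 N), for 0.2 s.
3. every knob stands flat in the tin, close-packed round the middle one, and the tongs have let go (z of knob1 in the frame of tin between 0.001 and 0.006 m and angle between each of knob1, knob2, knob3, knob4, knob5, knob6, knob7's own z axis and vertical below 0.08 rad and linear speed of each of knob1, knob2, knob3, knob4, knob5, knob6, knob7 below 0.03 m/s and horizontal distance between knob1 and tin below 0.008 m and z of knob2 in the frame of tin between 0.001 and 0.006 m and horizontal distance between each of knob2, knob3, knob4, knob5, knob6, knob7 and tin below 0.042 m and (horizontal distance between knob2 and knob3 below 0.042 m or horizontal distance between knob2 and knob4 below 0.042 m or horizontal distance between knob2 and knob5 below 0.042 m or horizontal distance between knob2 and knob6 below 0.042 m or horizontal distance between knob2 and knob7 below 0.042 m) and z of knob3 in the frame of tin between 0.001 and 0.006 m and (horizontal distance between knob3 and knob2 below 0.042 m or horizontal distance between knob3 and knob4 below 0.042 m or horizontal distance between knob3 and knob5 below 0.042 m or horizontal distance between knob3 and knob6 below 0.042 m or horizontal distance between knob3 and knob7 below 0.042 m) and z of knob4 in the frame of tin between 0.001 and 0.006 m and (horizontal distance between knob4 and knob2 below 0.042 m or horizontal distance between knob4 and knob3 below 0.042 m or horizontal distance between knob4 and knob5 below 0.042 m or horizontal distance between knob4 and knob6 below 0.042 m or horizontal distance between knob4 and knob7 below 0.042 m) and z of knob5 in the frame of tin between 0.001 and 0.006 m and (horizontal distance between knob5 and knob2 below 0.042 m or horizontal distance between knob5 and knob3 below 0.042 m or horizontal distance between knob5 and knob4 below 0.042 m or horizontal distance between knob5 and knob6 below 0.042 m or horizontal distance between knob5 and knob7 below 0.042 m) and z of knob6 in the frame of tin between 0.001 and 0.006 m and (horizontal distance between knob6 and knob2 below 0.042 m or horizontal distance between knob6 and knob3 below 0.042 m or horizontal distance between knob6 and knob4 below 0.042 m or horizontal distance between knob6 and knob5 below 0.042 m or horizontal distance between knob6 and knob7 below 0.042 m) and z of knob7 in the frame of tin between 0.001 and 0.006 m and (horizontal distance between knob7 and knob2 below 0.042 m or horizontal distance between knob7 and knob3 below 0.042 m or horizontal distance between knob7 and knob4 below 0.042 m or horizontal distance between knob7 and knob5 below 0.042 m or horizontal distance between knob7 and knob6 below 0.042 m) and contact force between tongs and knob1 below 0.1 N and contact force between tongs and knob2 below 0.1 N and contact force between tongs and knob3 below 0.1 N and contact force between tongs and knob4 below 0.1 N and contact force between tongs and knob5 below 0.1 N and contact force between tongs and knob6 below 0.1 N and contact force between tongs and knob7 below 0.1 N), for 0.3 s.
4. the tongs hang astride the bar of the stand again, let go (horizontal distance between tongs and stand_bar below 0.025 m and height (world z) of tongs between 0.086 and 0.1 m and angle between tongs's own z axis and vertical below 0.2 rad and linear speed of tongs below 0.05 m/s and contact force between the fingers and tongs below 0.1 N), for 0.3 s.
At the end, for the whole second after the job is handed in: All knobs flat on the tin's floor (3 mm, 0.08 rad), knob1 within 8 mm of its centre, the rest under 42 mm from its centre and from another ring knob; tongs on the bar (25 mm; z 86 to 100 mm; 0.2 rad); lid home (4 mm off-centre, origin 22 to 26.8 mm up, 0.04 rad); all at rest (z of knob1 in the frame of tin between 0.001 and 0.006 m and angle between each of knob1, knob2, knob3, knob4, knob5, knob6, knob7's own z axis and vertical below 0.08 rad and linear speed of each of knob1, knob2, knob3, knob4, knob5, knob6, knob7 below 0.03 m/s and horizontal distance between knob1 and tin below 0.008 m and z of knob2 in the frame of tin between 0.001 and 0.006 m and horizontal distance between each of knob2, knob3, knob4, knob5, knob6, knob7 and tin below 0.042 m and (horizontal distance between knob2 and knob3 below 0.042 m or horizontal distance between knob2 and knob4 below 0.042 m or horizontal distance between knob2 and knob5 below 0.042 m or horizontal distance between knob2 and knob6 below 0.042 m or horizontal distance between knob2 and knob7 below 0.042 m) and z of knob3 in the frame of tin between 0.001 and 0.006 m and (horizontal distance between knob3 and knob2 below 0.042 m or horizontal distance between knob3 and knob4 below 0.042 m or horizontal distance between knob3 and knob5 below 0.042 m or horizontal distance between knob3 and knob6 below 0.042 m or horizontal distance between knob3 and knob7 below 0.042 m) and z of knob4 in the frame of tin between 0.001 and 0.006 m and (horizontal distance between knob4 and knob2 below 0.042 m or horizontal distance between knob4 and knob3 below 0.042 m or horizontal distance between knob4 and knob5 below 0.042 m or horizontal distance between knob4 and knob6 below 0.042 m or horizontal distance between knob4 and knob7 below 0.042 m) and z of knob5 in the frame of tin between 0.001 and 0.006 m and (horizontal distance between knob5 and knob2 below 0.042 m or horizontal distance between knob5 and knob3 below 0.042 m or horizontal distance between knob5 and knob4 below 0.042 m or horizontal distance between knob5 and knob6 below 0.042 m or horizontal distance between knob5 and knob7 below 0.042 m) and z of knob6 in the frame of tin between 0.001 and 0.006 m and (horizontal distance between knob6 and knob2 below 0.042 m or horizontal distance between knob6 and knob3 below 0.042 m or horizontal distance between knob6 and knob4 below 0.042 m or horizontal distance between knob6 and knob5 below 0.042 m or horizontal distance between knob6 and knob7 below 0.042 m) and z of knob7 in the frame of tin between 0.001 and 0.006 m and (horizontal distance between knob7 and knob2 below 0.042 m or horizontal distance between knob7 and knob3 below 0.042 m or horizontal distance between knob7 and knob4 below 0.042 m or horizontal distance between knob7 and knob5 below 0.042 m or horizontal distance between knob7 and knob6 below 0.042 m) and horizontal distance between tongs and stand_bar below 0.025 m and height (world z) of tongs between 0.086 and 0.1 m and angle between tongs's own z axis and vertical below 0.2 rad and linear speed of tongs below 0.05 m/s and horizontal distance between lid and tin below 0.004 m and z of lid in the frame of tin between 0.022 and 0.0268 m and angle between lid's own z axis and vertical below 0.04 rad and linear speed of lid below 0.02 m/s); the robot touches nothing.
It fails at once if the gripper's fingers touch a knob (contact force between the fingers and knob1 above 0.3 N or contact force between the fingers and knob2 above 0.3 N or contact force between the fingers and knob3 above 0.3 N or contact force between the fingers and knob4 above 0.3 N or contact force between the fingers and knob5 above 0.3 N or contact force between the fingers and knob6 above 0.3 N or contact force between the fingers and knob7 above 0.3 N).
It fails at once if one of the other things on the bench (gauge, jar, bottle) is moved by more than 30 mm (distance of any of gauge, jar, flask from where it was at the start of the episode above 0.03 m).
Of knob2, knob3, knob4, knob5, knob6, knob7 only 4 to 6 are there at a start; the rules pass over those that are not, and their reading is None.
At some moment in a run one of knob2, knob3, knob4, knob5, knob6, knob7 may be knocked a few centimetres aside while the robot is not near it.
It also fails if it takes over 210 s, if anything falls off the work surface, if the arm or the gripper's body presses on something with over 40 N, if the wrist force passes 120 N, or if a joint passes its speed limit or range.

## Working session

There is one attempt and no reset: what is moved stays moved. The work goes in short steps, each a Python script; the robot and the scene stay as the last script left them, time stands still between calls to the robot, and variables do not carry over. Pictures are saved under pics/ and viewed, about 12 in all and at most 16, crops included, and the job is handed in when it is done.

```bash
ls; mkdir -p pics
python3 - <<'E'
from cell import manip, cams
import cv2,numpy as np
print(manip.state())
for n in ("scene","top"):
    c=cams.capture(n); cv2.imwrite(f"pics/{n}0.png",c["image"]); np.savez(f"pics/{n}0.npz",**c)
    print(n,c["intrinsics"],c["position"],c["orientation"])
E
```

```text
pics
{'clock': 0.0, 'joint_pos': array([ 1.08710466e+00,  2.64741242e-01,  1.60533414e+00, -1.07877181e-05,
        1.27366463e+00, -3.68715612e-02]), 'joint_velocities': array([ 0.00056765, -0.00143045,  0.00141136,  0.0002356 ,  0.00037528,
       -0.00027058]), 'tau': array([-1.36548264e-03, -5.02115715e+01, -3.56871200e+01,  7.29859597e-02,
        2.98115029e-02, -2.22763879e-04]), 'tool_pos': array([0.29133765, 0.60813414, 0.23741753]), 'tcp_rot': array([ 0.34878301,  1.54279033, -0.35206922]), 'contact_force': array([ 0.20586548, -1.3136861 , -0.0425202 ]), 'moment': array([-0.01682493, -0.01286797,  0.02350314]), 'gripper_width': 0.08801126123460178}
scene [[508.81851163   0.         321.93686447]
 [  0.         508.81851163 237.90554164]
 [  0.           0.           1.        ]] [ 1.16338374 -0.34079782  0.89333624] [-2.16155204 -1.12065028  0.42890329]
top [[449.86967828   0.         315.85295571]
 [  0.         449.86967828 238.4192041 ]
 [  0.           0.           1.        ]] [0.41178576 0.09953435 1.07293795] [-2.1482534   2.20343378 -0.13796958]
```

View pics/top0.png

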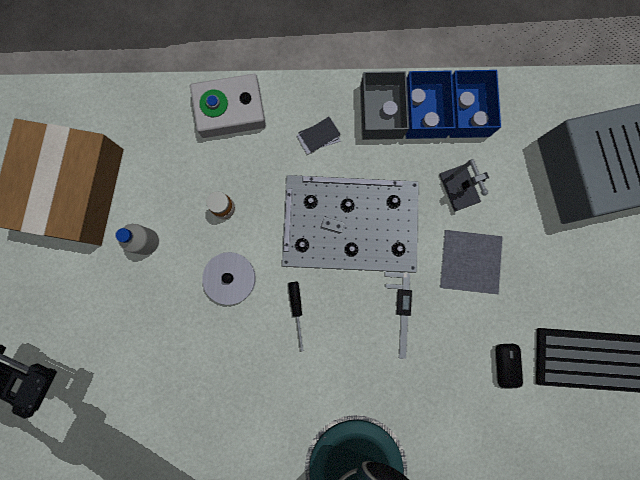

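View pics/scene0.png

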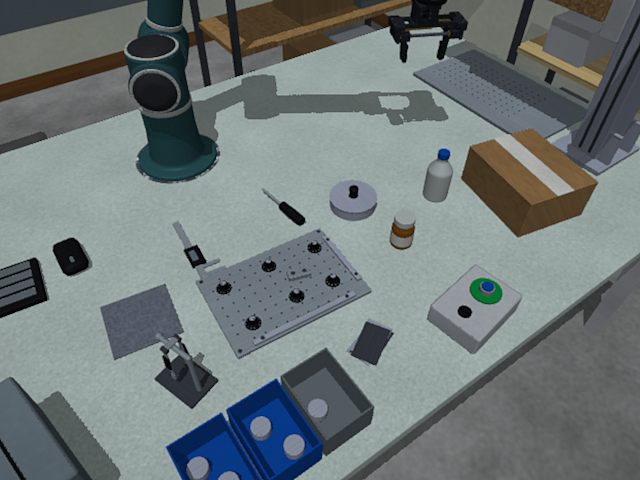

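```bash
cat > h.py <<'E'
import numpy as np, cv2
from scipy.spatial.transform import Rotation as R
def cloud(c):
    K=c["intrinsics"]; z=c["z_map"]; v,u=np.mgrid[:480,:640]
    p=np.stack([(u-K[0,2])/K[0,0]*z,(v-K[1,2])/K[1,1]*z,z],-1)
    w=p@R.from_rotvec(c["orientation"]).as_matrix().T+c["position"]; w[z==0]=np.nan
    return w
def pix(c,u,v,h):
    K=c["intrinsics"]; d=R.from_rotvec(c["orientation"]).as_matrix()@[(u-K[0,2])/K[0,0],(v-K[1,2])/K[1,1],1]
    return c["position"]+d*(h-c["position"][2])/d[2]
def proj(c,p):
    q=R.from_rotvec(c["orientation"]).as_matrix().T@(np.asarray(p)-c["position"]); return (c["intrinsics"]@q/q[2])[:2]
E
python3 - <<'E'
from h import *
a=dict(np.load("pics/top0.npz")); b=dict(np.load("pics/scene0.npz"))
wa=cloud(a); wb=cloud(b); np.set_printoptions(precision=4,suppress=True)
print("bench z",[wa[v,u,2] for u,v in((260,330),(450,330),(160,160))],"plate z",[wa[v,u,2] for u,v in((325,250),(375,225))])
def rep(n,m,w,lo,hi):
    ok=m&(w[...,2]>lo)&(w[...,2]<hi); k,l,s,ce=cv2.connectedComponentsWithStats(ok.astype(np.uint8))
    for i in range(1,k):
        if s[i,4]>5:
            q=w[l==i]; print(n,s[i],ce[i],q.mean(0),np.ptp(q,axis=0)[:2])
v,u=np.mgrid[:480,:640]
box=lambda x0,x1,y0,y1:(u>x0)&(u<x1)&(v>y0)&(v<y1)
rep("boss",box(280,422,172,275),wa,.024,.04)
rep("gauge",box(280,422,172,275),wa,.0205,.0235)
rep("grip",box(195,262,245,310),wa,.05,.08)
rep("disc",box(195,262,245,310),wa,.027,.04)
rep("bow",box(435,495,150,215),wa,.115,.15)
rep("jar",box(195,245,185,225),wa,.07,.1)
g=a["image"].astype(int).sum(2)
for n,t in(("mat",box(435,510,225,300)&(g<420)),):
    pts=np.argwhere(t)[:,::-1].astype(np.float32); k,l,s,ce=cv2.connectedComponentsWithStats(t.astype(np.uint8)); i=1+s[1:,4].argmax()
    print(n,s[i],pix(a,*ce[i],.002))
def crop(im,x,y,w,h,f,n): cv2.imwrite(n,cv2.resize(im[y:y+h,x:x+w],None,fx=f,fy=f,interpolation=cv2.INTER_CUBIC))
crop(a["image"],435,145,65,75,8,"pics/c_top.png"); crop(b["image"],140,320,90,90,6,"pics/c_sc.png")
A=cv2.resize(a["image"][145:220,435:500],(520,600),interpolation=cv2.INTER_CUBIC)
cv2.imwrite("pics/c.png",np.hstack([A[:, :390],cv2.resize(b["image"][320:410,150:220],None,fx=5.8,fy=6.6667,interpolation=cv2.INTER_CUBIC)[:600]])[:, :800])
crop(a["image"],275,165,150,112,5,"pics/c_plate.png")
E
```

```text
bench z [np.float64(0.0037144586899637844), np.float64(0.0014645264858446083), np.float64(-6.613207782746322e-05)] plate z [np.float64(0.01072670494608774), np.float64(0.009152755687906744)]
boss [308 198   6   6  29] [310.1034 200.3103] [0.6134 0.0882 0.0309] [0.012  0.0119]
boss [391 198   7   6  31] [394.2581 200.3548] [ 0.609  -0.1104  0.0301] [0.0124 0.014 ]
boss [345 201   6   7  30] [347.4333 204.1333] [0.6024 0.0006 0.0302] [0.0138 0.0122]
boss [299 242   6   6  29] [301.4138 244.2759] [0.5102 0.111  0.0309] [0.0121 0.0119]
boss [349 246   6   6  29] [351.2759 248.4138] [ 0.4976 -0.0047  0.0312] [0.0119 0.0121]
boss [396 246   7   6  32] [399.     248.3438] [ 0.495  -0.1162  0.0309] [0.0121 0.0147]
gauge [391 181   5   3   8] [393.25  181.625] [ 0.6561 -0.1118  0.0214] [0.0052 0.0095]
gauge [322 217  22  16 120] [332.4083 224.4167] [0.5562 0.037  0.0221] [0.0369 0.0497]
grip [221 273  11  11  89] [225.8539 277.7528] [0.4364 0.2814 0.059 ] [0.0224 0.0228]
disc [ 202  252   53   53 2066] [227.8582 278.0595] [0.4364 0.2816 0.0323] [0.1194 0.1193]
bow [469 159  20  37 288] [478.1458 177.5799] [ 0.6367 -0.2753  0.1262] [0.0791 0.038 ]
jar [206 191  23  23 387] [216.9845 202.1886] [0.6035 0.2955 0.0847] [0.0479 0.0476]
mat [ 439  230   64   65 3514] [ 0.461  -0.2938  0.002 ]
```

View pics/c_plate.png

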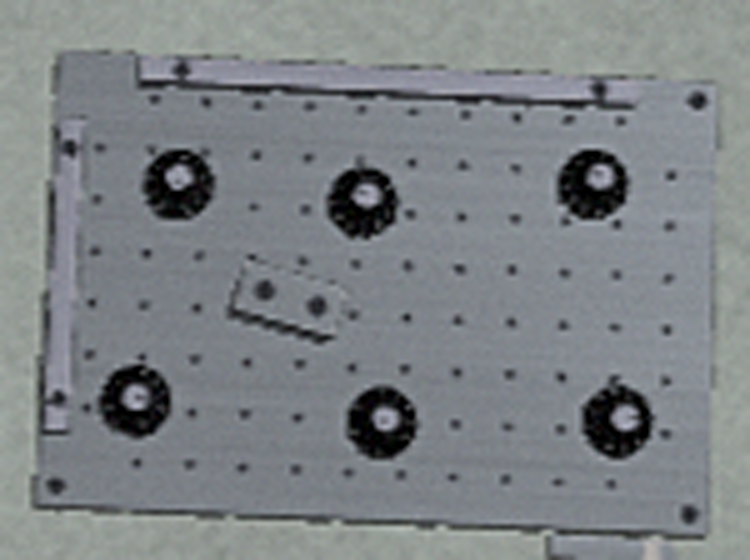

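View pics/c_top.png

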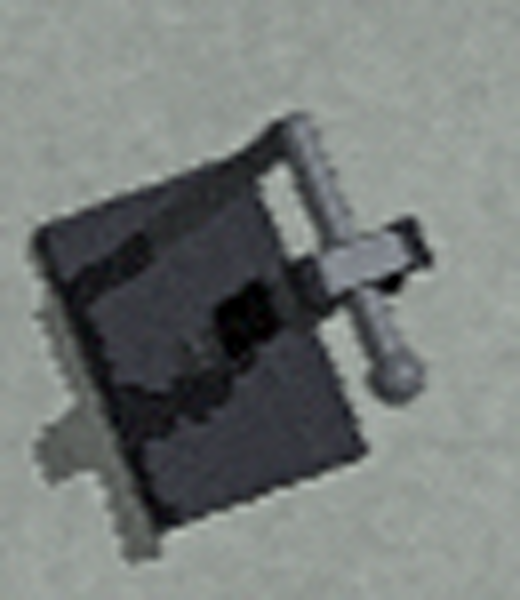

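The plate crop shows six knobs, with bosses at top-image (310,200), (394,200), (347,204), (301,244), (351,248) and (399,248). The gauge is near (332,224). In the stand crop the bar runs from about crop (297,125) at the post to the ball at (397,372), and the bow is centred near (362,262). I'll take the lid first.

```bash
cat >> h.py <<'E'
def rot(psi):
    c,s=np.cos(psi),np.sin(psi); return R.from_matrix(np.array([[0,c,s],[0,s,-c],[-1,0,0]])).as_rotvec()
TIN=np.array([.4364,.2815]); MAT=np.array([.461,-.2938])
def blobs(w,x0,x1,y0,y1,lo,hi,n=10):
    ok=(w[...,0]>x0)&(w[...,0]<x1)&(w[...,1]>y0)&(w[...,1]<y1)&(w[...,2]>lo)&(w[...,2]<hi)
    k,l,s,_=cv2.connectedComponentsWithStats(ok.astype(np.uint8),connectivity=4)
    return [(w[l==i].mean(0).round(4),int(s[i,4])) for i in range(1,k) if s[i,4]>=n]
E
python3 - <<'E'
from h import *
from cell import manip,cams,inverse_kinematics as ik
np.set_printoptions(precision=4,suppress=True)
a=dict(np.load("pics/top0.npz"))
P=lambda x,y,h:pix(a,435+x/8,145+y/8,h)
ball=P(397,372,.12);post=P(297,125,.12);d=post-ball
print("ball",ball,"post",post,"len",np.linalg.norm(d),"barang",np.degrees(np.arctan2(d[1],d[0])))
e=P(412,243,.125)-P(318,275,.125); print("bow",P(362,260,.129),"bowang",np.degrees(np.arctan2(e[1],e[0])))
for xy in (TIN,MAT):
  for p in (np.pi/2,-np.pi/2): print(ik([*xy,.15],rot(p)))
E
```

```text
ball [ 0.607  -0.2899  0.12  ] post [ 0.6761 -0.267   0.12  ] len 0.07286978350431995 barang 18.349126686752882
bow [ 0.636  -0.2788  0.129 ] bowang -72.47905015420706
[ 0.5249  0.0443  2.0272 -0.      1.0701 -1.0459]
[ 0.5249  0.0443  2.0272 -0.      1.0701  2.0957]
[-0.613   0.096   1.9718  0.      1.0738 -2.1838]
[-0.613   0.096   1.9718 -0.      1.0738  0.9578]
```

Run:
```python
from h import *
from cell import manip,cams
np.set_printoptions(precision=4,suppress=True)
r=rot(-np.pi/2); L=lambda xy,z,v=.3: manip.move_linear([*xy,z],rate=v)
manip.move_pose([*TIN,.11],r); manip.set_gripper(.05,20)
f0=manip.state()["contact_force"]
L(TIN,.037,.15); manip.set_gripper(.0,30)
s=manip.state(); print(s["clock"],s["tool_pos"],s["gripper_width"],s["contact_force"]-f0)
L(TIN,.12,.2); L(MAT,.12,.5); L(MAT,.020,.2); L(MAT,.0145,.03)
s=manip.state(); print(s["clock"],s["tool_pos"],s["gripper_width"],s["contact_force"]-f0)
manip.set_gripper(.05); L(MAT,.12,.3)
manip.move_pose([.45,-.15,.25],r)   # clear of the view
c=cams.capture("top"); np.savez("pics/top1.npz",**c); cv2.imwrite("pics/top1.png",c["image"]); w=cloud(c)
print(manip.state()["clock"])
print("lid grip",blobs(w,.36,.56,-.37,-.22,.028,.06)); print("lid disc",blobs(w,.36,.56,-.37,-.22,.006,.02,100))
print("tin boss",blobs(w,.38,.5,.22,.34,.018,.0265,10)); print("rim",blobs(w,.36,.52,.2,.36,.0268,.04,20))
print("plate",blobs(w,.38,.7,-.2,.19,.026,.04))
```

```text
3.8167 [0.4369 0.2818 0.0378] 0.023006863233030493 [-0.7582 -0.6528  4.919 ]
6.7667 [ 0.4614 -0.2941  0.0152] 0.022850958094745574 [-0.9819 -0.4327 -0.2803]
8.6833
lid grip []
lid disc []
tin boss [(array([0.4429, 0.3373, 0.0233]), 10), (array([0.4365, 0.282 , 0.0231]), 27)]
rim [(array([0.4913, 0.2903, 0.0304]), 25), (array([0.4654, 0.3296, 0.0292]), 25), (array([0.4292, 0.2265, 0.0291]), 23), (array([0.3911, 0.3132, 0.0301]), 28)]
plate [(array([0.6137, 0.0881, 0.0307]), 28), (array([ 0.609 , -0.1103,  0.031 ]), 28), (array([0.6032, 0.0005, 0.0305]), 28), (array([0.5099, 0.111 , 0.0312]), 28), (array([ 0.4978, -0.005 ,  0.0305]), 28), (array([ 0.4949, -0.1165,  0.0311]), 30), (array([0.3853, 0.1308, 0.0277]), 10)]
```

Run:
```python
from h import *
from cell import manip,cams,inverse_kinematics as ik
np.set_printoptions(precision=4,suppress=True)
S=np.array([.635,-.280]); psi=np.radians(-72); r=rot(psi)
print(ik([*S,.2],r), ik([*S,.2],rot(psi+np.pi)))
manip.set_gripper(.07,25)
manip.move_pose([*S,.19],r); 
c=cams.capture("top"); w=cloud(c)
print("lid grip",blobs(w,.36,.56,-.37,-.22,.028,.06)); print("lid disc",blobs(w,.36,.56,-.37,-.22,.006,.02,100))
f0=manip.state()["contact_force"]
manip.move_linear([*S,.075],rate=.15); manip.set_gripper(.0395,25); manip.dwell(.2)
s=manip.state(); print(s["clock"],s["tool_pos"],s["gripper_width"],s["contact_force"]-f0)
c=cams.capture("scene"); cv2.imwrite("pics/s2.png",cv2.resize(c["image"][260:460,100:340],None,fx=3,fy=3))
```

```text
[-0.4512  0.3234  1.6002 -0.      1.2179  0.8055] [-0.4512  0.3234  1.6002 -0.      1.2179 -2.3361]
lid grip [(array([ 0.4606, -0.2922,  0.0367]), 86)]
lid disc [(array([ 0.4601, -0.2929,  0.0099]), 1857)]
11.875 [ 0.6353 -0.2801  0.0754] 0.03949717270131932 [-0.0281 -0.5676  1.9315]
```

View pics/s2.png

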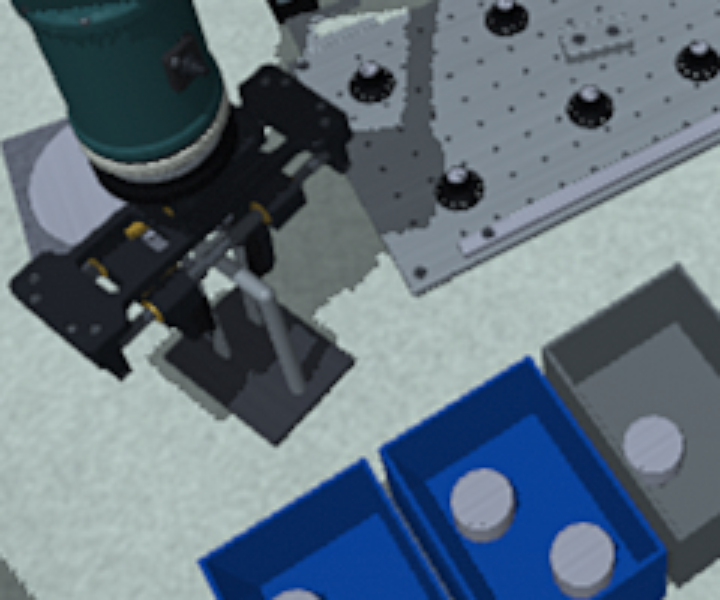

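The scene crop shows the jaws astride the tongs' pads on the bar, near (240,270), and the lid lying flat on the mat. Next I lift the tongs and move the first knob.

```bash
cat >> h.py <<'E'
TIN=np.array([.4365,.2818])
from cell import manip,cams,inverse_kinematics as ik
np.set_printoptions(precision=4,suppress=True)
L=lambda xy,z,v=.3: manip.move_linear([*xy,z],rate=v)
def look(name=None):
    c=cams.capture("top"); w=cloud(c)
    if name: cv2.imwrite(name,cv2.resize(c["image"][150:320,190:430],None,fx=3,fy=3))
    pl=[b[0] for b in blobs(w,.36,.72,-.25,.20,.026,.036,14)]
    ti=[b for b in blobs(w,TIN[0]-.048,TIN[0]+.048,TIN[1]-.048,TIN[1]+.048,.0175,.0268,10)]
    for b,n in ti: d=b[:2]-TIN; print("  tin r=%.1f ang=%.0f z=%.1f n=%d"%(1e3*np.hypot(*d),np.degrees(np.arctan2(d[1],d[0])),b[2]*1e3,n))
    return pl
def psi_at(xy,j6): return np.arctan2(xy[1],xy[0])-j6
def pick(k,j6,z=.062):
    manip.move_pose([*k,.115],rot(psi_at(k,j6))); L(k,z,.2); manip.dwell(.1)
    f0=manip.state()["contact_force"]
    manip.set_gripper(.029,20); s=manip.state(); print("pick",k,"w=%.4f"%s["gripper_width"],s["contact_force"]-f0,"t=%.1f"%s["clock"])
    L(k,.115,.2); w=manip.state()["gripper_width"]; print("  lifted w=%.4f"%w); return w
def j6_for(phi):
    t=TIN+.0365*np.array([np.cos(phi),np.sin(phi)]); q=np.arctan2(t[1],t[0])-(phi+np.pi/2)
    return (q+np.pi/2)%np.pi-np.pi/2
def place(phi,j6,r=.0365,zrel=.0555,off=(0,0)):
    t=TIN+r*np.array([np.cos(phi),np.sin(phi)])+off; ro=rot(psi_at(t,j6))
    manip.move_pose([*t,.115],ro); L(t,.066,.2); manip.dwell(.1); f0=manip.state()["contact_force"]
    L(t,zrel+.001,.04); s=manip.state(); print("  down tcp z %.4f"%s["tool_pos"][2],"f",s["contact_force"]-f0)
    manip.set_gripper(.0385,25); manip.dwell(.15); L(t,.115,.2); print("  t=%.1f w=%.4f"%(manip.state()["clock"],manip.state()["gripper_width"]))
E
python3 - <<'E'
from h import *
S=np.array([.635,-.280])
L(S,.2,.15); s=manip.state(); print("w",s["gripper_width"],s["clock"]); manip.dwell(.2)
phi=np.radians(-90); j6=j6_for(phi)
if pick(np.array([.4949,-.1165]),j6)>.033:
    place(phi,j6)
print(*look("pics/t3.png"),sep="\n")
E
```

```text
w 0.03955740078811704 12.9083
pick [ 0.4949 -0.1165] w=0.0347 [-0.9025 -0.9772  2.9128] t=14.8
  lifted w=0.0345
  down tcp z 0.0564 f [ 0.7507 -0.0436 -0.2765]
  t=18.3 w=0.0385
[0.6137 0.0881 0.0309]
[ 0.6088 -0.1104  0.031 ]
[0.603  0.0008 0.0307]
[0.5104 0.1107 0.0307]
[ 0.4976 -0.0047  0.031 ]
```

View pics/t3.png

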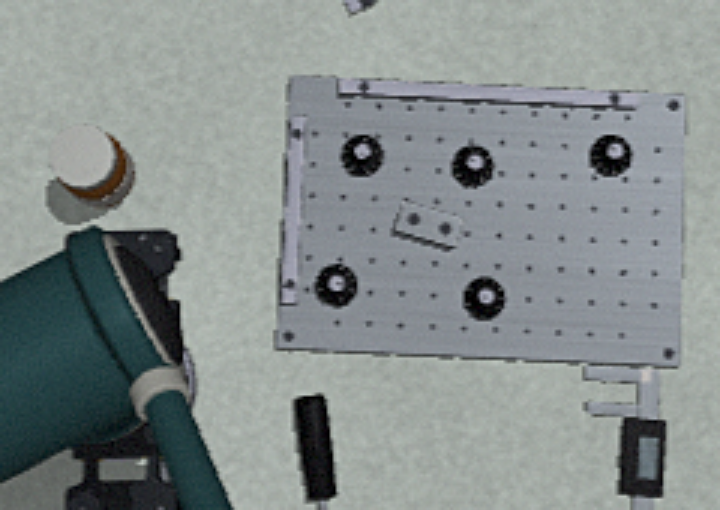

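The first knob is off the plate and five remain. The arm hides the tin in this view, so I'll check the tin while picking the next knob.

Run:
```python
from h import *
phi=np.radians(-30); j6=j6_for(phi)
w=pick(np.array([.6089,-.1104]),j6)
print(*look("pics/t4.png"),sep="\n")
```

```text
pick [ 0.6089 -0.1104] w=0.0346 [ 0.1393 -0.1374  2.7304] t=20.6
  lifted w=0.0348
  tin r=0.2 ang=-27 z=23.2 n=25
  tin r=36.8 ang=-91 z=23.7 n=29
[0.6135 0.0882 0.0304]
[0.6032 0.0005 0.0305]
[0.5104 0.1108 0.0297]
[ 0.4976 -0.0047  0.031 ]
[0.4112 0.1317 0.0276]
[0.3889 0.1303 0.0275]
```

View pics/t4.png

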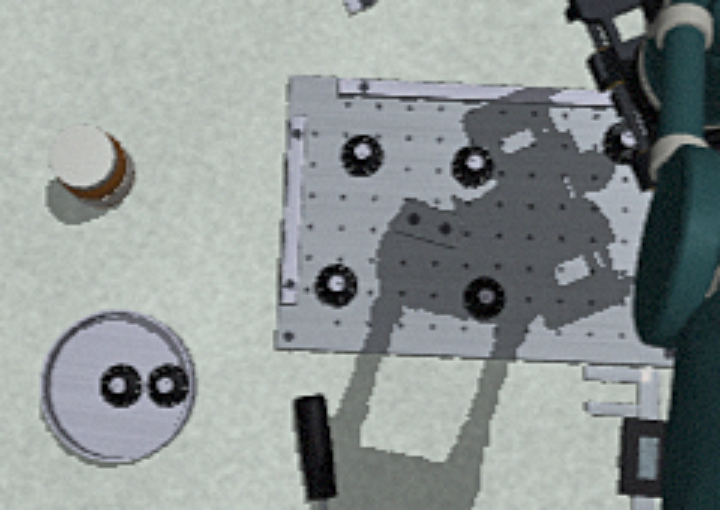

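The first knob sits flat in its slot (r = 36.8 mm, angle -91°). I'll loop the rest, looking again before each pick and stopping on anything odd.

Run:
```python
from h import *
phi=np.radians(-30); place(phi,j6_for(phi))
for a in (30,90,150):
    pl=[p for p in look() if p[0]>.45 or p[1]<.12]
    print("plate",*pl)
    # nearest to known list or moved: take smallest y first
    pl=[p for p in pl if .45<p[0]<.68 and -.18<p[1]<.15]
    if not pl: break
    k=min(pl,key=lambda p:p[1]-.3*p[0])[:2]; phi=np.radians(a); j6=j6_for(phi)
    if pick(k,j6)<.0335: print("MISS"); break
    look(); place(phi,j6)
```

```text
down tcp z 0.0570 f [-0.3365  0.2676  1.0642]
  t=24.3 w=0.0388
plate [0.6135 0.0882 0.0306] [0.6031 0.0005 0.0309] [0.5101 0.1107 0.0305] [ 0.4976 -0.0047  0.0307]
pick [0.6031 0.0005] w=0.0348 [-1.1075  0.5073  2.8152] t=26.2
  lifted w=0.0349
  tin r=44.5 ang=-20 z=23.0 n=22
  tin r=48.1 ang=-41 z=22.4 n=25
  tin r=0.4 ang=-76 z=23.1 n=30
  tin r=36.6 ang=-91 z=23.2 n=30
  down tcp z 0.0568 f [ 0.3676 -0.6792  0.1497]
  t=29.7 w=0.0384
  tin r=47.0 ang=-40 z=23.1 n=26
  tin r=0.3 ang=-135 z=23.0 n=30
  tin r=36.7 ang=-90 z=23.6 n=29
plate [0.6133 0.0882 0.0307] [0.5103 0.1108 0.031 ] [ 0.4977 -0.0049  0.0305]
pick [ 0.4977 -0.0049] w=0.0346 [0.9291 0.1311 2.4952] t=32.3
  lifted w=0.0346
  tin r=45.6 ang=-17 z=22.5 n=12
  tin r=25.5 ang=4 z=23.0 n=27
  tin r=45.9 ang=-41 z=22.9 n=25
  tin r=25.4 ang=-23 z=21.2 n=17
  tin r=36.4 ang=-91 z=23.2 n=28
  tin r=0.8 ang=-166 z=23.5 n=30
  down tcp z 0.0564 f [-0.2788 -0.8817  0.1064]
  t=35.8 w=0.0386
  tin r=45.8 ang=-16 z=22.2 n=10
  tin r=52.6 ang=-44 z=23.2 n=10
  tin r=44.5 ang=-39 z=22.6 n=13
  tin r=24.7 ang=7 z=22.9 n=10
  tin r=25.4 ang=-20 z=21.1 n=13
  tin r=36.8 ang=-90 z=23.5 n=28
  tin r=35.4 ang=91 z=22.3 n=32
  tin r=0.9 ang=-174 z=22.7 n=31
plate [0.6136 0.0883 0.0313] [0.5101 0.1112 0.0307]
pick [0.6136 0.0883] w=0.0342 [0.0321 1.3303 3.636 ] t=37.7
  lifted w=0.0347
  tin r=44.3 ang=-18 z=22.6 n=16
  tin r=48.6 ang=-41 z=22.8 n=29
  tin r=32.5 ang=-2 z=22.6 n=15
  tin r=36.8 ang=-91 z=23.4 n=27
  tin r=35.3 ang=91 z=23.1 n=31
  tin r=0.9 ang=-167 z=23.3 n=31
  down tcp z 0.0565 f [-1.8914  0.8068  0.3731]
  t=41.0 w=0.0385
```

The readings near -30° look wrong; a knob may be tilted or out of place there. I'll look before going on.

Run:
```python
from h import *
L([.45,.0],.2,.5)
c=cams.capture("top"); s=cams.capture("scene"); np.savez("pics/top5.npz",**c)
p=proj(s,[*TIN,.01]).astype(int); print(p)
a=cv2.resize(c["image"][246:312,192:264],(400,367),interpolation=cv2.INTER_CUBIC)
b=cv2.resize(s["image"][p[1]-37:p[1]+37,p[0]-40:p[0]+40],(397,367),interpolation=cv2.INTER_CUBIC)
cv2.imwrite("pics/t5.png",np.hstack([a,b])); print(look(),manip.state()["clock"])
```

```text
[351 201]
  tin r=47.4 ang=-40 z=23.2 n=27
  tin r=26.3 ang=3 z=23.0 n=24
  tin r=24.2 ang=-24 z=21.9 n=18
  tin r=36.3 ang=-90 z=23.9 n=24
  tin r=35.3 ang=91 z=23.5 n=31
  tin r=0.6 ang=-171 z=23.7 n=27
  tin r=36.0 ang=149 z=23.4 n=29
[array([0.5103, 0.1109, 0.0302]), array([0.4013, 0.1323, 0.0271])] 42.0083
```

View pics/t5.png

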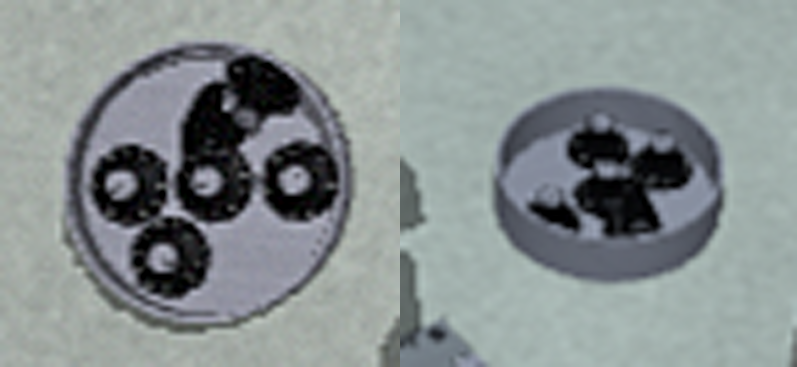

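Top view, left half: one knob (A, crop (262,85)) leans against the wall with its boss towards the centre. Another (B, crop (210,120)) lies between it and the middle knob. The other four in the tin are flat. I need a closer look to mend this.

Run:
```python
from h import *
c=dict(np.load("pics/top5.npz")); w=cloud(c); s=cams.capture("scene")
p=proj(s,[*TIN,.015]).astype(int)
u,v=proj(c,[TIN[0]+.03,TIN[1]-.005,.015]).astype(int); print(u,v)
f=lambda im,u,v,h:cv2.convertScaleAbs(cv2.resize(im[v-h:v+h,u-h:u+h],(400,400),interpolation=cv2.INTER_CUBIC),alpha=1.8,beta=20)
cv2.imwrite("pics/t6.png",np.hstack([f(c["image"],u,v,17),f(s["image"],p[0]-5,p[1]+2,22)]))
# height grid (mm) rows image v, cols u
print("cols",u-15,u+16); 
for r in range(v-14,v+12): print(r," ".join("%2d"%max(0,min(99,round(1e3*x))) for x in w[r,u-15:u+17,2]))
print("x at row",[(r,w[r,u,0].round(3)) for r in(v-10,v,v+10)],"y at col",[(q,w[v,q,1].round(3)) for q in (u-10,u,u+10)])
```

```text
231 265
cols 216 247
251  1  0  3  0  0  0  0  2  0  0  2  0  1  2  0  0  0  2  1  3  0  1  0  0  0  2  1  5  0  0  1  0
252  0  0  3  0  1  1  3  0  0  3  0  0  1  1  0  0  2  0  2  1  0  1  0  0  2  0  4  0  0  3  0  1
253  2  0  3  0  4  1  0  1  4 33 28 28 31 30 31 32 32  0  1  4  2  0  1  0  0  3  2  0  0  2  0  2
254  3  1  0  1  0 27 32 29 29 28 27 23 16 23 23 25 26 30 34 32 31  3  0  0  0  1  1  0  0  1  1  2Traceback (most recent call last):
  File "<stdin>", line 9, in <module>
  File "<stdin>", line 9, in <genexpr>
ValueError: cannot convert float NaN to integer
```

View pics/t6.png

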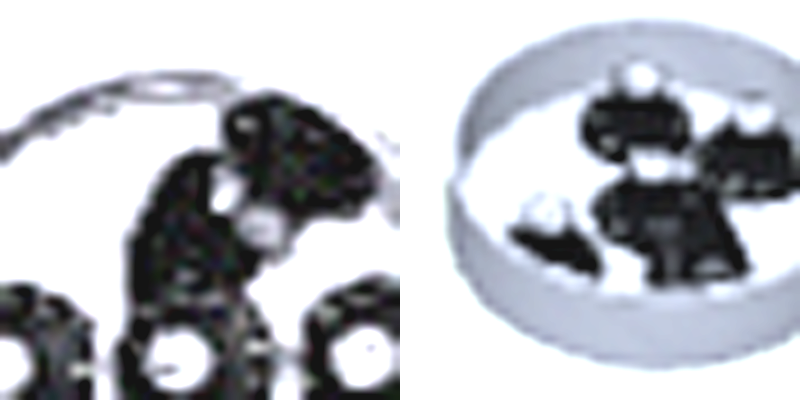

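Run:
```python
from h import *
c=dict(np.load("pics/top5.npz")); w=cloud(c); u,v=231,265; z=np.nan_to_num(w[...,2]*1e3,nan=0).clip(0,99)
print("   "," ".join("%2d"%(q%100) for q in range(u-9,u+17)))
for r in range(v-12,v+18): print(r," ".join("%2d"%round(x) for x in z[r,u-9:u+17]))
for r,q in((255,231),(267,236),(264,233),(277,229)): print(r,q,w[r,q])
```

```text
22 23 24 25 26 27 28 29 30 31 32 33 34 35 36 37 38 39 40 41 42 43 44 45 46 47
253  0  1  4 33 28 28 31 30 31 32 32  0  1  4  2  0  1  0  0  3  2  0  0  2  0  2
254 32 29 29 28 27 23 16 23 23 25 26 30 34 32 31  3  0  0  0  1  1  0  0  1  1  2
255 21 17 11  3  2  2  1  3  3  2  0  3  3  5 23 29 30 30  1  0  0  0  0  0  3  0
256  6  2  5  5  2  2  4  3  3  3  3  0 23 24 30 28 28 30 28 20  2  0  0  0  2  1
257  4  6  4  5  6  1  6  3  2  4  1 26 24 27 31 30  0 29 30 28 29  2  0  4  0  0
258  4  0  5  4  3  4  8  4  4  4 24 24 27 24 25 29 29 30 28 30 29 31 19  5  0  0
259  0  0  4  3  3  1  3  6  3  5 19 19 24 23 24 27 27 28 28 32 26 29 31 31  3  0
260  4  2  6  3  2  4  4  6  2  3 17 23 20 21 24 24 27 30 25 25 29 29 28 31 26  6
261  3  0  3  0  3  2  3 16 21 23  0 14 19 21 24 24 25 25 25 29 27 28 28  0 28 32
262  6  4  5  3  4  0  8 23 25 28  0 13 15 28 29 26 30 28 25 24 26 25 23 22  4 27
263  7  6  4  3  5 10 17 19 24 29  4  0 25 30 31 31 26 29 27 24 21 20 22  0  2  5
264  5  4  5  1  9 13 21 24 26 32  5  0 30 30 29 31 30 26 21 20 17 19 17 14  5  3
265  0  1  7  4  9 15 22 24 28 29  3 3
[... 861 characters left out ...]
13
276  8  6  7  9  8 27 28 23 21 16  8  9  4  9  8  5  5  7  9 10  0 21 23 27 25 16
277  1  7  5 11 24 26 22 24 25 21 10  9  6  8  9  5  5  8 10  9 24 23 26 23 26 25
278  6  4 10  9 24 26 24 21 22 23 13 14 10  4 10  1  3  3 10  4 23 22 24 23 28 22
279  5  9 11  8 25 23 23 25 21 21 17 10  5  6  6  0  2  8  6  8 21 20 23 26 20 24
280  2  8  6  8 21 24 21 24 23 21 10  9  5  7  4  1  1  6  8  9 21 22 26 23 24 14
281  3  2  7  5  6  8 24 22 20  7  9  7  8  8  6  6  4  6 11  9  9  9  7 12  9  6
282  0  3  6  5  8  6  5  7  8 10 10  9  6  5  7  3  3  6  8  5  7 12  8 11  8 10
255 231 [0.4914 0.2792 0.0019]
267 236 [0.4613 0.2634 0.0286]
264 233 [0.47   0.2748 0.0005]
277 229 [0.4388 0.2805 0.0237]
```

The depth grid explains it. A is tilted about 43° with its outer edge on the rim and its boss pointing inward, top near pixel (236,266). B lies on its side with its boss pointing image-right and down. I'll take A by the boss and set it back on the plate, where it rights itself.

Run:
```python
from h import *
c=dict(np.load("pics/top5.npz"))
top=pix(c,235.9,265.5,.032)[:2]; t=np.array([-.9,.43]); t/=np.hypot(*t); q=np.array([-t[1],t[0]]); q*=-1 if q[1]<0 else 1
P=top-t*.0025-q*.001; print(top,P)   # q points +y (towards B): shift away
psi=np.arctan2(q[1],q[0]); manip.set_gripper(.0374,25)
manip.move_pose([*P,.125],rot(psi)); f0=manip.state()["contact_force"]
L(P,.0674,.08); print(manip.state()["contact_force"]-f0)
manip.set_gripper(.029,20); print("w",manip.state()["gripper_width"])
L(P,.13,.1); print("w",manip.state()["gripper_width"])
D=np.array([.505,-.08]); psi2=psi-.7
manip.move_pose([*D,.13],rot(psi2)); 
c=cams.capture("scene"); im=c["image"]; p=proj(c,[*D,.08]).astype(int); print(p)
a=cv2.resize(im[p[1]-40:p[1]+40,p[0]-40:p[0]+40],(400,400),interpolation=cv2.INTER_CUBIC)
c=cams.capture("top"); b=cv2.resize(c["image"][246:312,192:264],(400,400),interpolation=cv2.INTER_CUBIC); np.savez("pics/top7.npz",**c)
cv2.imwrite("pics/t7.png",np.hstack([a,b])); look()
```

```text
[0.4646 0.263 ] [0.4665 0.2611]
[-0.1618  1.2283 -0.8399]
w 0.030086758806440517
w 0.030098046963647523
[236 262]
  tin r=45.5 ang=-23 z=24.4 n=21
  tin r=46.9 ang=-43 z=23.0 n=20
  tin r=25.3 ang=-20 z=20.9 n=18
  tin r=36.7 ang=-91 z=23.1 n=28
  tin r=34.9 ang=91 z=23.6 n=28
  tin r=1.1 ang=-175 z=23.2 n=30
  tin r=35.5 ang=149 z=23.9 n=25
```

View pics/t7.png

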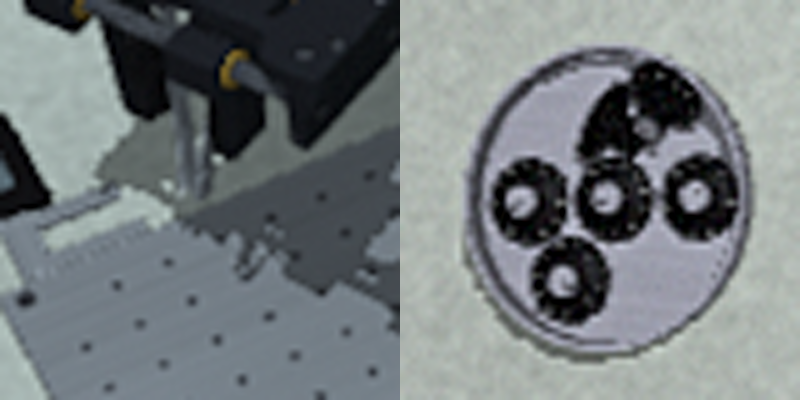

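The tips closed without the boss; A and B hardly moved. I'll average the depth over several frames for a cleaner height map.

Run:
```python
from h import *
cs=[cams.capture("top") for _ in range(14)]
c=cs[0]; c["z_map"]=np.median([x["z_map"] for x in cs],0).astype(np.float32); c["image"]=np.mean([x["image"] for x in cs],0).astype(np.uint8)
np.savez("pics/top8.npz",**c); w=cloud(c); u,v=231,265; z=np.nan_to_num(w[...,2]*1e3,nan=0).clip(0,99)
print("   "," ".join("%2d"%(q%100) for q in range(u-7,u+17)))
for r in range(v-11,v+10): print(r," ".join("%2d"%round(x) for x in z[r,u-7:u+17]))
cr=cv2.resize(c["image"][252:276,221:250],(725,600),interpolation=cv2.INTER_CUBIC)
cv2.imwrite("pics/t8.png",cv2.convertScaleAbs(cr,alpha=2,beta=10))
```

```text
24 25 26 27 28 29 30 31 32 33 34 35 36 37 38 39 40 41 42 43 44 45 46 47
254 28 29 25 23 20 20 23 24 30 29 30 30 30  1  1  0  1  1  0  0  0  1  1  1
255 12  6  4  4  5  3  3  3  3  4  4  5 23 30 30 30  1  0  1  0  1  0  0  0
256  3  3  4  3  4  2  2  2  3  3  4 27 27 30 30 30 29 18  0  1  0  0  0  1
257  3  2  3  4  2  3  3  3  3  4 25 26 27 30 30 32 31 28 28  0  0  0  0  0
258  4  3  3  2  4  3  3  4  3 19 23 26 26 29 30 29 29 31 30 30 23  0  1  0
259  2  4  4  4  4  4  2  3  3 18 21 24 27 27 28 28 30 31 30 30 30 30  0  2
260  4  4  4  2  4 12 15 21 23 16 20 21 24 24 25 28 28 29 29 29 28 29 30  4
261  4  3  3  4 11 14 20 23 26 12 16 20 24 26 25 25 27 27 27 27 28 25 30 29
262  3  3  4  8 12 17 22 27 28  5 13 23 29 28 29 27 25 24 26 25 25 24  3 28
263  3  3  6 12 16 21 25 30 30  4  3 29 31 31 30 26 26 22 23 24 22 23  3  3
264  4  3  9 14 19 24 30 32 29  4 29 32 31 32 30 28 24 19 21 21 21 21  3  3
265  2  8 13 18 22 27 32 32 19 29 31 31 34 33 30 29 23 17 18 17 18 17  3  4
266  3 11 14 21 25 31 32 31 20 26 30 30 32 32 31 28 10 10 12 14 12  4  4  3
267  9 14 18 23 29 33 32 21 20 18 26 27 28 30 31  4  4  3  3  3  3  3  4  3
268 13 16 22 27 32 32 22 20 18 18 17 24 26 26 28  3  4  3  3  2  4  4  4  4
269 15 21 25 29 32 31 20 19 20 18 17 15  3  3  3  3  2  4  3  4  4  3  3  3
270 19 23 28 31 31  4 16 18 17 17 16 14  4  4  4  3  4  3  4  3  3  3  3  3
271 22 26 28 28  3  3  2  2 14 15 15  3  3  4  4  4  4  4  3  3  4  6  3  5
272  3  3  3  7  6  7  7  7  6  7  3  3  3  3  3  3  5  4  6  7  7  8  7  7
273  3  4  6  7  8  8  9  6  7  7  6  4  3  4  4  4  3  7  8  7  8  9  8  8
274  5  5  7  9  9  8  8  8  9  8  7  7  4  3  2  4  6  7  8  8  9 10 10  9
```

View pics/t8.png

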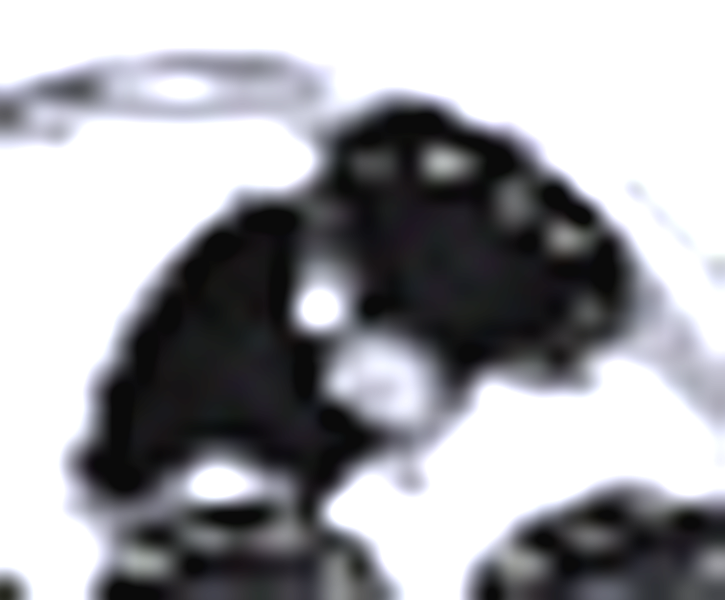

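The averaged view is clear: A's boss end is at pixel (236.2,267.2), about 27 mm high, which is lower and further inward than I aimed. I'll try again there.

Run:
```python
from h import *
c=dict(np.load("pics/top8.npz"))
top=pix(c,236.2,267.2,.027)[:2]; t=np.array([-.85,.5]); t/=np.hypot(*t); q=np.array([t[1],-t[0]])
P=top-t*.0033-q*.001; print(top,P,q)
psi=np.arctan2(q[1],q[0]); manip.set_gripper(.0376,25)
manip.move_pose([*P,.125],rot(psi)); f0=manip.state()["contact_force"]
L(P,.0624,.08); print(manip.state()["contact_force"]-f0)
manip.set_gripper(.029,20); print("w",manip.state()["gripper_width"])
L(P,.13,.1); w=manip.state()["gripper_width"]; print("w",w)
if w>.033:
    D=np.array([.505,-.08]); manip.move_pose([*D,.13],rot(psi-.7)); L(D,.075,.2); L(D,.066,.03); print(manip.state()["contact_force"]-f0)
    L(D,.063,.03); print(manip.state()["contact_force"]-f0); manip.set_gripper(.0385,25); manip.dwell(.3); L(D,.125,.2)
L([.44,-.12],.2,.5)
cs=[cams.capture("top") for _ in range(8)]
c=cs[0]; c["z_map"]=np.median([x["z_map"] for x in cs],0).astype(np.float32); np.savez("pics/top9.npz",**c); w=cloud(c); u,v=231,265; z=np.nan_to_num(w[...,2]*1e3,nan=0).clip(0,99)
print(look("pics/t9.png"),manip.state()["clock"])
print("   "," ".join("%2d"%(q%100) for q in range(u-9,u+17)))
for r in range(v-11,v+10): print(r," ".join("%2d"%round(x) for x in z[r,u-9:u+17]))
```

```text
[0.4609 0.2632] [0.4633 0.2606] [0.507  0.8619]
[ 0.3896 -0.9803  0.1914]
w 0.03068969372210897
w 0.030094783279272484
  tin r=44.5 ang=-31 z=22.7 n=19
  tin r=30.6 ang=2 z=21.8 n=26
  tin r=46.2 ang=-53 z=23.0 n=21
  tin r=36.9 ang=-91 z=23.8 n=28
  tin r=35.3 ang=91 z=22.9 n=32
  tin r=1.3 ang=-135 z=23.3 n=30
  tin r=36.0 ang=150 z=23.1 n=31
[array([0.5101, 0.1112, 0.0307]), array([0.3957, 0.1319, 0.0281])] 52.5917
    22 23 24 25 26 27 28 29 30 31 32 33 34 35 36 37 38 39 40 41 42 43 44 45 46 47
254 29 30 28 28 25 21 21 20 22 25 29 29 29 30 29  1  0  1  1  1  0  0  0  0  1  0
255 22 16 12  4  3  4  3  4  5  4  3  4  2  4 23 29 29 31  0  0  1  1  1  1  0  0
256  2  2  3  4  4  4  4  4  4  3  4  3  3  4  4  4  2 28 30 19  0  0  1  1  0  2
257  5  3  4  2  4  3  4  3  5  2  3  3  3  4  3  3  4  3  2 29 30  0  0  0  0  0
258  4  4  5  2  4  3  3  3  3  4  3  3  4  3 21 24 26 30 30 30  3 29 22  1  0  0
259  3  3  2  3  3  4  3  3  3 17  5  3  3  5 21 25 27 28 29 30 32 31 28 30  0  0
260  2  2  4  3  2  3  3 13 18 22 24  4  3  3 21 23 26 26 27 30 31 33 32 29 29  4
261  2  3  3  4  2  3 
[... 425 characters left out ...]
18 16 30 31 32 33 32 29 30 25 19 19 20 22 23
267  3  4 10 15 18 24 29 33 32 22 19 19 18 28 29 32 35 32 30 27 13 16 18 16 17 17
268  4  4 11 17 23 28 31 33 21 20 20 17 17 24 26 28 31 32 29  4  3  9 10 12 13  4
269  2  4 16 21 25 29 32 32 18 19 18 18 16 15 24 24 28 30 27  4  3  4  5  4  2  3
270  2  2 19 23 28 30 30  4 15 16 16 15 16  4  2  4 23 26  3  4  3  3  4  4  3  3
271  4  2 21 26 27 28  3  3  3  4 11 15 14  3  2  3  3  2  3  5  3  3  3  6  3  3
272  2  3  5  3  3  7  6  7  7  6  6  5  3  3  4  4  3  3  3  3  7  8  8  8  7  8
273  2  4  4  4  7  8  7  8  8  8  7  8  6  5  4  4  4  4  2  8  8  7  8  8  8  7
274  4  3  4  6  7  9  6 10  8  9  9  9  8  7  3  3  4  4  6 10  8  9 10  9  8  8
```

View pics/t9.png

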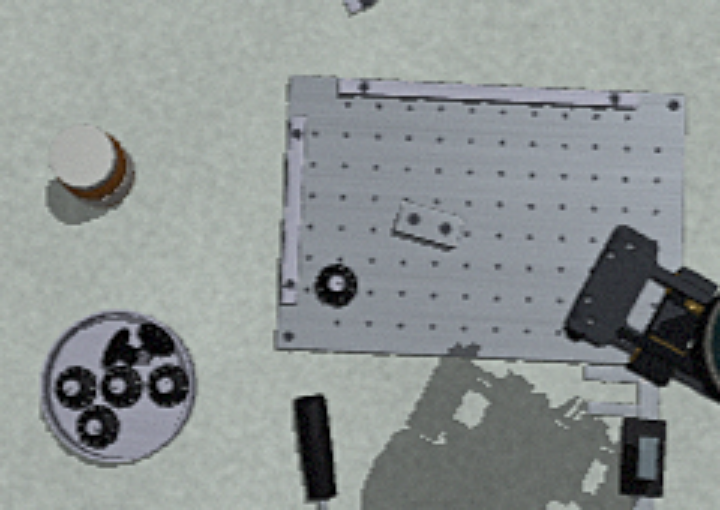

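The second try squeezed A out and moved it slightly. The tongs may sit off-centre or pitched in the gripper, which would also explain the second knob going over. I'll check this in the scene camera with the tongs seen face-on.

Run:
```python
from h import *
P=np.array([.58,-.12]); cam=np.array([1.163,-.341]); d=P-cam; psi=np.arctan2(d[1],d[0])
for p in (psi,psi-np.pi):
    q=ik([*P,.22],rot(p))
    if q is not None and abs(q[5])<2.4: psi=p; break
manip.move_pose([*P,.22],rot(psi)); manip.dwell(.3); s=manip.state()
cs=[cams.capture("scene") for _ in range(6)]; c=cs[0]; c["z_map"]=np.median([x["z_map"] for x in cs],0).astype(np.float32)
w=cloud(c); o=s["tool_pos"]; Rm=R.from_rotvec(s["tcp_rot"]).as_matrix(); l=(w-o)@Rm  # x down, y jaw, z lateral
for x0 in np.arange(-.05,.05,.005):
    m=(l[...,0]>x0)&(l[...,0]<x0+.005)&(abs(l[...,1])<.035)&(abs(l[...,2])<.03)
    if m.sum()>2: print("%.0f n=%d z %.1f..%.1f mean %.1f  y %.1f..%.1f"%(x0*1e3,m.sum(),*(1e3*np.array([l[m][:,2].min(),l[m][:,2].max(),l[m][:,2].mean(),l[m][:,1].min(),l[m][:,1].max()]))))
p=proj(c,o).astype(int); print(p,Rm[:,2])
cv2.imwrite("pics/t10.png",cv2.resize(c["image"][p[1]-40:p[1]+50,p[0]-50:p[0]+50],(600,540),interpolation=cv2.INTER_CUBIC))
```

```text
-50 n=19 z -4.9..9.5 mean 2.1  y -25.0..-22.3
25 n=12 z 1.2..10.5 mean 6.0  y 3.8..5.0
30 n=10 z 1.8..11.2 mean 6.9  y 3.4..4.8
[228 247] [-0.3544 -0.9351 -0.    ]
```

View pics/t10.png

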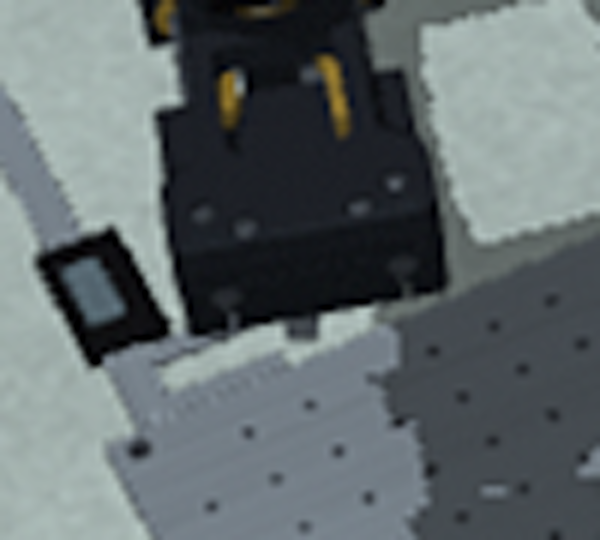

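The visible tip sits about 6.5 mm to the side of the tool centre and seems shorter than I assumed. I'll measure it properly from a flatter viewing angle, with the arm raised.

```bash
cat >> h.py <<'E'
def tipview(name,P=np.array([.50,.05]),z=.48,turn=0.):
    cam=np.array([1.163,-.341]); d=P-cam; psi=np.arctan2(d[1],d[0])+turn
    psi=min((psi+k*np.pi for k in (-2,-1,0,1,2)),key=lambda p:abs(np.arctan2(P[1],P[0])-p))
    manip.move_pose([*P,z],rot(psi)); manip.dwell(.3); s=manip.state()
    cs=[cams.capture("scene") for _ in range(6)]; c=cs[0]; c["z_map"]=np.median([x["z_map"] for x in cs],0).astype(np.float32)
    w=cloud(c); o=s["tool_pos"]; Rm=R.from_rotvec(s["tcp_rot"]).as_matrix(); l=(w-o)@Rm
    for x0 in np.arange(-.06,.06,.005):
        m=(l[...,0]>x0)&(l[...,0]<x0+.005)&(abs(l[...,1])<.04)&(abs(l[...,2])<.04)
        if m.sum()>2: print("%.0f n=%d z %.1f..%.1f mean %.1f  y %.1f..%.1f"%(x0*1e3,m.sum(),*(1e3*np.array([l[m][:,2].min(),l[m][:,2].max(),l[m][:,2].mean(),l[m][:,1].min(),l[m][:,1].max()]))))
    p=proj(c,o).astype(int); print("tcp px",p,"z axis",Rm[:,2],"proj of tcp+44mm down, +10 lateral",proj(c,o+Rm@[.044,0,0]),proj(c,o+Rm@[.044,0,.01]))
    cv2.imwrite(name,cv2.resize(c["image"][p[1]-50:p[1]+40,p[0]-50:p[0]+50],(800,720),interpolation=cv2.INTER_CUBIC)[:600]); return p
E
python3 -c "
from h import *
tipview('pics/t11.png')
tipview('pics/t12.png',turn=np.pi/2)
print(manip.state()['clock'])"
```

```text
-40 n=23 z -9.8..10.1 mean -1.3  y 29.0..32.2
-35 n=42 z -9.7..10.4 mean 0.4  y 28.1..31.1
-30 n=46 z -14.7..9.2 mean -2.1  y 13.3..30.2
-25 n=41 z -12.9..9.5 mean -1.3  y 13.5..29.7
-20 n=42 z -12.8..9.8 mean -0.7  y 11.7..29.1
-15 n=38 z -11.0..10.1 mean -1.0  y 12.5..28.8
-10 n=40 z -10.3..10.3 mean -0.5  y 26.0..28.3
-5 n=13 z -10.1..8.9 mean -0.6  y 23.3..25.3
5 n=6 z -2.1..6.0 mean 1.9  y 5.1..6.2
10 n=13 z -2.1..6.2 mean 2.3  y 3.6..5.6
15 n=21 z -1.9..8.1 mean 4.2  y -5.1..4.8
20 n=18 z 0.0..9.9 mean 4.6  y -3.6..5.7
25 n=18 z 1.9..10.3 mean 6.8  y -4.3..5.5
30 n=15 z 2.1..10.5 mean 5.9  y 3.3..4.9
tcp px [278  66] z axis [-0.5087 -0.8609  0.0012] proj of tcp+44mm down, +10 lateral [279.6206  91.091 ] [273.6751  91.2964]
-60 n=90 z -10.2..10.6 mean -2.5  y -33.1..32.6
-55 n=61 z -9.8..10.2 mean 4.9  y -31.9..32.5
-50 n=83 z -14.6..10.1 mean 2.8  y -32.4..32.4
-45 n=108 z -13.9..10.9 mean 4.0  y -31.2..32.4
-40 n=78 z -6.5..10.3 mean 5.8  y -31.5..30.6
-35 n=82 z -7.2..10.0 mean 5.5  y -30.5..30.5
-30 n=92 z -12.4..10.6 mean 4.4  y -30.8..30.4
-25 n=84 z -5.1..9.6 mean 5.5  y -29.7..30.3
-20 n=85 z -2.5..9.8 mean 5.8  y -29.9..28.5
-15 n=83 z -7.1..10.5 mean 5.7  y -29.0..28.4
-10 n=82 z -3.8..10.2 mean 6.4  y -29.1..28.3
-5 n=51 z -9.6..10.3 mean 6.2  y -27.9..26.5
-0 n=18 z -4.3..7.4 mean 3.0  y -7.5..21.7
5 n=10 z 2.1..6.5 mean 4.3  y -6.2..6.9
10 n=8 z 3.5..6.6 mean 5.4  y -6.3..6.8
15 n=14 z -0.5..7.8 mean 5.2  y -5.2..4.8
20 n=16 z 3.0..9.3 mean 7.6  y -5.5..4.5
25 n=14 z 7.6..10.0 mean 8.9  y -5.7..5.8
30 n=12 z 8.7..11.1 mean 9.8  y -4.4..5.7
tcp px [278  66] z axis [ 0.8612 -0.5082  0.    ] proj of tcp+44mm down, +10 lateral [279.8012  90.34  ] [279.9742  93.519 ]
58.3333
```

View pics/t11.png

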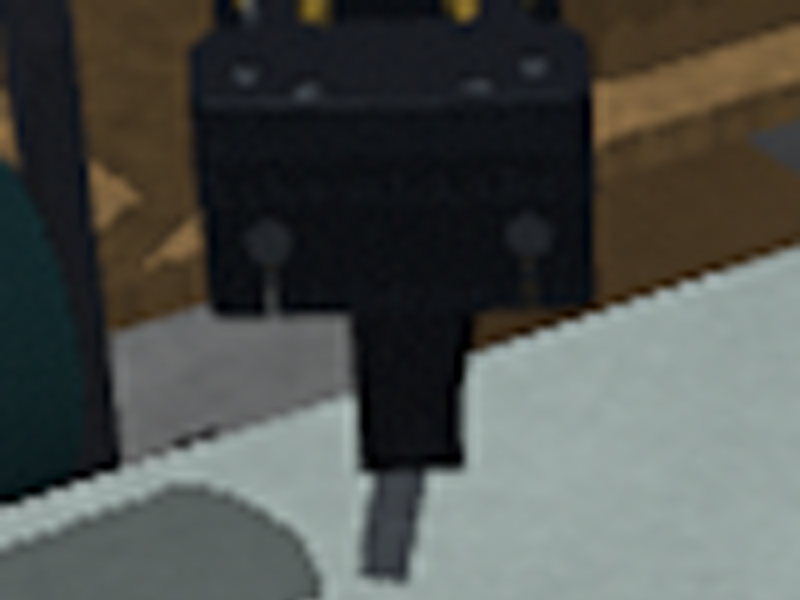

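The tongs have been pushed up about 8 mm and pitched about 0.19 rad, probably by the empty squeezes. I'll hang them back on the bar and take them again, which re-seats them.

```bash
cat >> h.py <<'E'
def bow():
    cs=[cams.capture("top") for _ in range(6)]; c=cs[0]; c["z_map"]=np.median([x["z_map"] for x in cs],0).astype(np.float32)
    w=cloud(c); print("bow",blobs(w,.58,.70,-.34,-.21,.1275,.15,8)); return c,w
E
python3 - <<'E'
from h import *
psi=np.radians(-72); r=rot(psi); tz=np.array([np.sin(psi),-np.cos(psi)])
S=np.array([.635,-.280]); Q=S+.010*tz
manip.move_pose([*Q,.20],r); manip.set_gripper(.040,25); manip.dwell(.2); f0=manip.state()["contact_force"]
L(Q,.085,.15)
for z in np.arange(.080,.062,-.002):
    L(Q,z,.03); f=manip.state()["contact_force"]-f0
    if f[2]>2: break
print(z,f,manip.state()["tool_pos"])
manip.set_gripper(.07,25); manip.dwell(.5); L(Q,.20,.2); L([.45,-.05],.25,.6); bow(); print(manip.state()["clock"])
E
```

```text
0.06799999999999999 [2.3373 0.2277 5.3809] [ 0.6267 -0.2835  0.0692]
bow [(array([ 0.6357, -0.2777,  0.1298]), 99)]
66.2417
```

Run:
```python
from h import *
psi=np.radians(-72); r=rot(psi); S=np.array([.6357,-.2782])
manip.move_pose([*S,.19],r); L(S,.0735,.15); manip.set_gripper(.0395,25); manip.dwell(.2); print(manip.state()["tool_pos"])
L(S,.20,.15); c,w=bow(); np.savez("pics/top13.npz",**c)
tipview('pics/t13.png'); print(manip.state()["clock"])
u,v=231,265; z=np.nan_to_num(w[...,2]*1e3,nan=0).clip(0,99)
print("   "," ".join("%2d"%(q%100) for q in range(u-9,u+17)))
for r in range(v-11,v+10): print(r," ".join("%2d"%round(x) for x in z[r,u-9:u+17]))
```

```text
[ 0.636  -0.2784  0.0739]
bow []
-45 n=4 z 5.5..10.0 mean 7.7  y 35.5..36.6
-40 n=40 z -9.7..10.2 mean -0.4  y 33.5..36.2
-35 n=39 z -9.5..10.4 mean 0.2  y 33.1..35.1
-30 n=40 z -9.3..9.4 mean 0.2  y 32.8..35.2
-25 n=40 z -10.6..9.6 mean -0.5  y 32.0..34.8
-20 n=39 z -10.5..9.9 mean -0.1  y 31.8..34.2
-15 n=40 z -10.2..10.2 mean 0.4  y 31.3..33.5
-10 n=35 z -10.1..10.4 mean -0.6  y 30.8..33.4
-5 n=16 z -9.9..9.1 mean 1.0  y 26.9..31.8
-0 n=3 z -0.3..2.8 mean 1.2  y 19.5..20.5
5 n=9 z -5.2..3.0 mean -1.9  y 12.2..14.3
10 n=14 z -5.0..3.2 mean -0.9  y 11.7..13.5
15 n=17 z -4.9..3.5 mean -0.4  y 10.9..13.5
20 n=18 z -6.2..3.6 mean -1.5  y 10.9..12.8
25 n=17 z -6.1..2.4 mean -1.9  y 11.0..13.2
30 n=18 z -5.7..3.8 mean -1.2  y -1.7..14.1
35 n=15 z -5.6..2.9 mean -1.6  y 12.1..14.0
40 n=12 z -5.3..3.0 mean -1.1  y 11.4..13.5
tcp px [278  66] z axis [-0.5087 -0.8609  0.0007] proj of tcp+44mm down, +10 lateral [279.6729  90.8466] [273.7245  91.0545]
72.675
    22 23 24 25 26 27 28 29 30 31 32 33 34 35 36 37 38 39 40 41 42 43 44 45 46 47
254 29 30 31 29 24 25 19 21 23 23 30 30 30 29 29  1  0 
[... 966 characters left out ...]
19 14 29 32 33 32 31 31 28 23 20 20 20 23 23
267  3  2  9 14 17 25 28 33 32 21 19 19 17 27 30 33 31 32 30 27 13 15 16 18 17 19
268  3  3 11 16 22 26 33 33 22 20 20 17 18 22 25 28 31 33 29  2  3 10 12 12 14  3
269  2  3 15 21 25 29 34 32 18 20 20 17 18 15 24 25 26 30 27  3  4  3  5  3  4  4
270  5  4 18 23 28 29 32  4 14 16 17 17 16  3  2  2 25 26  5  5  4  2  4  2  4  3
271  4  4 22 25 28 28  3  3  2  5 13 15 12  3  2  3  5  5  3  4  4  4  3  6  3  3
272  4  3  4  2  3  8  7  8  8  5  7  7  3  2  4  3  3  3  1  2  6  7  8  6  7  6
273  4  2  4  5  6  6  6  9  8  7  8  6  7  1  2  3  4  4  2  6  7  7  8  9  9  7
274  4  4  2  4  7  9  8  8  8  9  6  7  7  5  3  3  2  3  6  7  9  8  9  8  9  9
```

The tongs are now upright in the grip, tips 44 mm below the TCP and about 1 mm off laterally. Trying A again, with no over-squeeze allowed.

Run:
```python
from h import *
c=dict(np.load("pics/top13.npz"))
end=pix(c,237,268.3,.0285)[:2]; t=np.array([-.85,.53]); t/=np.hypot(*t); q=np.array([t[1],-t[0]])
psi=np.arctan2(q[1],q[0]); tz=np.array([np.sin(psi),-np.cos(psi)])
P=end-t*.005+.0013*tz; print(end,P)
manip.set_gripper(.038,25)
manip.move_pose([*P,.125],rot(psi)); f0=manip.state()["contact_force"]
L(P,.0634,.08); print(manip.state()["contact_force"]-f0)
manip.set_gripper(.0325,20); print("w",manip.state()["gripper_width"])
L(P,.13,.1); w=manip.state()["gripper_width"]; print("w",w)
if w>.0335:
    D=np.array([.505,-.08]); manip.move_pose([*D,.13],rot(psi-.7)); L(D,.075,.2); manip.dwell(.1); f0=manip.state()["contact_force"]; L(D,.068,.03); print(manip.state()["contact_force"]-f0)
    L(D,.064,.03); print(manip.state()["contact_force"]-f0); manip.set_gripper(.0385,25); manip.dwell(.3); L(D,.125,.2)
L([.46,-.15],.2,.5); c,w=bow(); np.savez("pics/top14.npz",**c)
print(look(),manip.state()["clock"])
u,v=231,265; z=np.nan_to_num(w[...,2]*1e3,nan=0).clip(0,99)
print("   "," ".join("%2d"%(q%100) for q in range(u-9,u+17)))
for r in range(v-11,v+10): print(r," ".join("%2d"%round(x) for x in z[r,u-9:u+17]))
```

```text
[0.4583 0.2611] [0.4636 0.2578]
[0.3263 0.6804 0.4405]
w 0.03527347047682943
w 0.03518885224513601
[1.1275 1.3162 2.2314]
[1.1238 0.6063 3.2901]
bow [(array([ 0.6061, -0.2866,  0.1286]), 9)]
  tin r=35.2 ang=-4 z=22.6 n=19
  tin r=24.9 ang=-19 z=19.8 n=16
  tin r=36.7 ang=-90 z=23.3 n=28
  tin r=35.3 ang=91 z=23.1 n=32
  tin r=0.9 ang=-144 z=23.1 n=31
  tin r=35.9 ang=150 z=23.2 n=29
[array([ 0.5096, -0.1008,  0.0303]), array([0.5104, 0.1111, 0.0306]), array([0.3992, 0.1329, 0.0276])] 80.6
    22 23 24 25 26 27 28 29 30 31 32 33 34 35 36 37 38 39 40 41 42 43 44 45 46 47
254 30 30 29 28 27 24 20 22 22 24 27 30 28 29 28  0  0  1  0  0  0  1  0  0  0  0
255 21 15 11  6  5  2  3  3  3  4  5  3  5  5 25 28 29 30  0  0  0  0  0  1  3  0
256  4  3  3  4  3  3  3  1  3  4  2  4  4  3  4  3  4 28 29 20  0  0  0  0  1  1
257  2  3  3  2  2  3  3  3  3  3  4  3  4  4  3  4  4  4  3 29 29  1  0  2  0  0
258  3  3  2  3  5  3  3  3  3  2  4  3  4  3  3  4  4  4  4  2  4 30 23  0  1  0
259  1  3  4  3  3  3  2  3  3 17  3  4  3  6  3  1  3  3  2  5  3  3 29 29  0  1
260  3  3  3  4  2  3  3 12 17 
[... 498 characters left out ...]
17 16 11  4  4  4  1  4  3  3  3  3  4  3  4
267  4  4  8 14 20 23 27 33 32 21 22 20 17 17 11  4  3  3  4  4  4  3  2  3  3  4
268  5  3 13 18 22 27 32 32 21 22 19 20 18 15  4  4  3  4  4  4  4  1  1  4  3  4
269  4  3 14 21 25 29 30 32 21 20 19 18 17 16  2  3  3  4  3  3  3  1  3  1  4  3
270  2  3 18 24 29 29 30  4 15 17 17 16 17  3  4  4  3  3  4  5  3  3  3  3  3  4
271  3  4 19 26 29 28  3  3  2  3 13 14 14  3  4  5  3  3  2  3  5  2  4  7  5  2
272  3  4  3  4  2  7  7  8  7  7  7  8  1  3  2  3  3  3  3  3  6  8  6  8  6  8
273  4  4  4  2  7  6  8  8  8  9  7  8  7  5  4  4  2  4  4  7  8  7  9  6  7  8
274  3  4  4  7  7  8  8  8  9  8  8  7  8  5  4  2  4  2  7  8  8  9  8  9  8  8
```

A is upright on the plate at (0.510,-0.101). B lies on its side with its skirt edge up. I'll grip that edge, carry it to the plate and tip it over onto its underside.

Run:
```python
from h import *
c=dict(np.load("pics/top14.npz"))
top=pix(c,229.9,266.5,.033)[:2]; d=np.array([-.468,-.883]); psi0=np.arctan2(d[1],d[0])
jt=np.arctan2(top[1],top[0]); psi=psi0 if abs(jt-psi0)<2.4 else psi0+np.pi
sg=np.sign(np.cos(psi-psi0)) # boss along sg*tool y
tz=np.array([np.sin(psi),-np.cos(psi)]); P=top-d*.0023+.0013*tz; print(top,P,psi,sg)
manip.set_gripper(.0385,25); manip.move_pose([*P,.13],rot(psi)); f0=manip.state()["contact_force"]
L(P,.0684,.08); print(manip.state()["contact_force"]-f0)
manip.set_gripper(.030,20); print("w",manip.state()["gripper_width"])
L(P,.135,.1); w=manip.state()["gripper_width"]; print("w",w)
D=np.array([.59,-.07]); psi2=psi+np.arctan2(D[1],D[0])-jt
manip.move_pose([*D,.135],rot(psi2)); manip.dwell(.2); w=manip.state()["gripper_width"]; print("w",w)
cs=[cams.capture("scene") for _ in range(4)]; c=cs[0]; p=proj(c,[*D,.08]).astype(int)
cv2.imwrite("pics/t15.png",cv2.resize(c["image"][p[1]-35:p[1]+35,p[0]-35:p[0]+35],(560,560),interpolation=cv2.INTER_CUBIC))
print(psi2,sg,manip.state()["clock"]); c,w=bow(); look()
```

```text
[0.4626 0.2767] [0.4649 0.2781] 1.0834289058694209 -1.0
[0.4336 0.9641 0.8689]
w 0.031479039511141935
w 0.03121788082561898
w 0.031373560045638654
0.4263679107424051 -1.0 86.2
bow [(array([ 0.6049, -0.2872,  0.1281]), 9)]
  tin r=39.4 ang=-35 z=22.3 n=26
  tin r=36.2 ang=-52 z=20.1 n=14
  tin r=36.9 ang=-90 z=23.2 n=28
  tin r=35.2 ang=91 z=23.5 n=31
  tin r=0.6 ang=-129 z=23.4 n=30
  tin r=35.7 ang=149 z=22.7 n=28
```

View pics/t15.png

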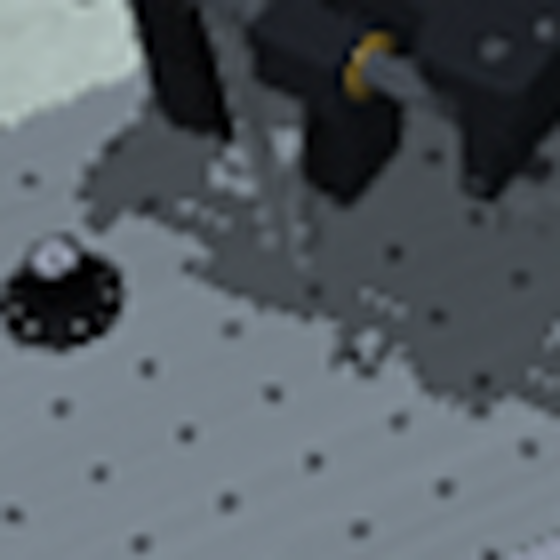

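The tips are empty in this crop; B slipped out and is still in the tin. I'll re-measure it and check the tongs' seat.

Run:
```python
from h import *
manip.set_gripper(.0385,25)
c,w=bow(); np.savez("pics/top16.npz",**c)
z=np.nan_to_num(w[...,2]*1e3,nan=0).clip(0,99)
print("   "," ".join("%2d"%(q%100) for q in range(224,254)))
for r in range(255,278): print(r," ".join("%2d"%round(x) for x in z[r,224:254]))
g=c["image"].max(2)
print("brightness"); 
for r in range(257,277): print(r," ".join("%3d"%x for x in g[r,226:252]))
tipview('pics/t16.png'); print(manip.state()["clock"])
```

```text
bow [(array([ 0.6061, -0.2886,  0.128 ]), 8)]
    24 25 26 27 28 29 30 31 32 33 34 35 36 37 38 39 40 41 42 43 44 45 46 47 48 49 50 51 52 53
255 11  7  4  2  4  3  3  3  3  5  2  5 24 28 28 29  2  1  1  2  1  1  0  0  1  1  2  1  0  0
256  4  6  4  3  3  3  2  5  3  3  3  4  4  5  4 29 28 20  1  1  0  1  0  0  0  0  1  1  1  1
257  5  2  3  5  4  2  3  3  3  5  4  3  4  4  5  5  4 29 30  0  0  1  0  1  0  0  2  0  1  0
258  4  4  2  2  4  3  4  3  3  4  1  4  1  3  3  3  3  4  3 29 24  0  0  1  0  1  0  1  0  0
259  4  4  4  3  3  3  2  2  2  2  5  4  4  4  3  4  3  9 12 14 30 29  0  0  1  1  2  1  0  1
260  2  4  3  2  3  4  3  4  3  3  4  3  4  3  4  7 11 14 16 20 21 28 28  4  2  3  0  0  0  0
261  3  3  3  6  3  3  2  5  4  1  2  5  3  5 10 13 16 18 20 23 24  6 31 28  2  1  0  1  0  1
262  3  2  3  3  2  2  2  4  4  4  4  3  8 12 17 17 19 21 26 28 26  4  4 28 29  0  1  0  0  1
263  4  3  3  3  3  4  4  4  4  3  4 10 13 16 18 22 26 26 30 29 28  2  2  5 28 21  0  0  1  0
264  3  3  4  1  4  3  2  3  4  2 12 14 18 22 23 25 29 30 30 31  3  5  3  4  4 29 12  0  0  0
265  2  5  2  2  4  
[... 3561 characters left out ...]
-10.5..9.7 mean -0.2  y 32.1..34.2
-20 n=40 z -10.4..10.0 mean 0.1  y 31.5..33.5
-15 n=37 z -10.2..10.2 mean -0.4  y 30.9..33.3
-10 n=35 z -10.0..10.4 mean -0.1  y 30.3..32.6
-5 n=14 z -9.8..9.2 mean 0.3  y 26.8..30.9
5 n=10 z -5.1..3.1 mean -1.2  y 11.8..14.1
10 n=18 z -4.9..3.3 mean -1.2  y 10.3..14.0
15 n=13 z -4.7..3.5 mean -0.3  y 11.3..13.3
20 n=18 z -4.5..3.8 mean -0.3  y 10.8..12.6
25 n=17 z -4.3..4.1 mean 0.2  y 10.6..14.2
30 n=20 z -5.8..4.2 mean -1.6  y 11.1..14.2
35 n=16 z -5.4..3.0 mean -0.8  y 11.4..14.1
40 n=3 z -5.3..-0.3 mean -3.0  y 12.5..12.8
tcp px [278  66] z axis [-0.5082 -0.8612  0.001 ] proj of tcp+44mm down, +10 lateral [279.7246  90.9495] [273.7792  91.1573]
89.1667
```

B still lies on its side, boss pointing along about (-0.84,-0.54). The tongs are seated well. I'll tilt the tool so the tips line up with the leaning skirt, grip it, and set it on the plate tilted the other way so it drops flat.

```bash
cat >> h.py <<'E'
def trot(d,beta,flip):
    """tool y = +-d (flip), then boss side lowered by beta"""
    d=np.array([*d,0.])/np.hypot(*d); psi=np.arctan2(d[1],d[0])+(np.pi if flip else 0)
    return (R.from_rotvec(beta*np.cross([0,0,1],d))*R.from_rotvec(rot(psi)))
def tcp_for(tip,Ro,depth=.043,lat=-.001):
    return np.asarray(tip)-Ro.apply([depth,0,lat])
E
cat > b.py <<'E'
from h import *
import sys
def try_edge(top,d,beta=.31,depth=.009,dry=False):
    D=np.array([.57,-.03]); d2=np.array([1.,0.])
    for flip in (0,1):
        Ro=trot(d,beta,flip); v=Ro.apply([1,0,0]); T=tcp_for(top+v*depth,Ro); A=T-v*.055
        Rp=trot(d2,-.62,flip)
        qs=[ik(A,Ro.as_rotvec()),ik(T,Ro.as_rotvec()),ik([*D,.16],Rp.as_rotvec())]
        print(flip,[None if q is None else q.round(2) for q in qs])
        if all(q is not None for q in qs): break
    else: print("no IK"); return
    if dry: return
    manip.set_gripper(.037,25); manip.move_pose([A[0],A[1],A[2]+.03],Ro.as_rotvec()); manip.move_linear(A,rate=.2)
    manip.dwell(.1); f0=manip.state()["contact_force"]
    manip.move_linear(T,rate=.06); print("f",manip.state()["contact_force"]-f0)
    manip.set_gripper(.030,25); print("w",manip.state()["gripper_width"])
    manip.move_linear(T+[0,0,.07],rate=.08); print("w",manip.state()["gripper_width"],manip.state()["clock"])
    manip.move_pose([*D,.17],Rp.as_rotvec()); manip.dwell(.2); print("w",manip.state()["gripper_width"])
    return Rp,D
E
python3 - <<'E'
from b import *
c=dict(np.load("pics/top16.npz")); top=pix(c,239.6,265.5,.0335); print(top)
try_edge(top,np.array([-.84,-.54]))
c,w=bow(); np.savez("pics/top17.npz",**c); look()
sc=cams.capture("scene"); s=manip.state(); l=(cloud(sc)-s["tool_pos"])@R.from_rotvec(s["tcp_rot"]).as_matrix()
m=(l[...,0]>.03)&(l[...,0]<.085)&(abs(l[...,1])<.03)&(abs(l[...,2])<.025); print("pts beyond tips:",m.sum(),l[m].mean(0) if m.sum() else "")
m2=m&(l[...,0]>.048); print(m2.sum(), (l[m2].min(0),l[m2].max(0)) if m2.sum() else "")
E
```

```text
[0.4643 0.2543 0.0335]
0 [None, None, array([-0.15, -0.19,  2.35,  0.24,  0.37, -0.34])]
1 [array([ 0.41, -0.14,  2.3 ,  0.08,  0.68, -0.21]), array([ 0.42, -0.02,  2.31,  0.09,  0.55, -0.22]), None]
no IK
bow []
  tin r=37.8 ang=-34 z=22.7 n=23
  tin r=36.5 ang=-90 z=24.0 n=28
  tin r=35.4 ang=91 z=23.3 n=30
  tin r=1.3 ang=-151 z=22.9 n=31
  tin r=35.9 ang=150 z=22.9 n=29
pts beyond tips: 41 [ 0.0361  0.0126 -0.0013]
0
```

Run:
```python
from h import *
for D in ([.57,-.03],[.60,-.06],[.62,-.03]):
  for a in (180,150,210,120,240):
    d2=np.array([np.cos(np.radians(a)),np.sin(np.radians(a))])
    for b in (-.62,-.5,-.4):
        q=[ik([*D,z],trot(d2,b,1).as_rotvec()) for z in (.10,.17)]
        if all(x is not None for x in q): print(D,a,b,q[0].round(2)); break
```

```text
[0.57, -0.03] 180 -0.62 [-0.07  0.6   1.53 -0.04  1.64 -0.06]
[0.57, -0.03] 150 -0.62 [-0.21  0.57  1.57  0.18  1.6   0.27]
[0.57, -0.03] 210 -0.62 [ 0.06  0.56  1.59 -0.26  1.56 -0.38]
[0.57, -0.03] 120 -0.62 [-0.33  0.48  1.71  0.4   1.46  0.57]
[0.57, -0.03] 240 -0.62 [ 0.17  0.46  1.74 -0.47  1.39 -0.68]
[0.6, -0.06] 180 -0.62 [-0.11  0.65  1.44 -0.06  1.67 -0.09]
[0.6, -0.06] 150 -0.62 [-0.23  0.63  1.48  0.17  1.64  0.25]
[0.6, -0.06] 210 -0.62 [ 0.02  0.6   1.52 -0.29  1.58 -0.43]
[0.6, -0.06] 120 -0.62 [-0.35  0.54  1.61  0.38  1.49  0.56]
[0.6, -0.06] 240 -0.62 [ 0.12  0.5   1.68 -0.49  1.39 -0.73]
[0.62, -0.03] 180 -0.62 [-0.07  0.68  1.39 -0.04  1.69 -0.06]
[0.62, -0.03] 150 -0.62 [-0.19  0.65  1.44  0.19  1.64  0.29]
[0.62, -0.03] 210 -0.62 [ 0.06  0.64  1.46 -0.27  1.61 -0.4 ]
[0.62, -0.03] 120 -0.62 [-0.31  0.56  1.59  0.4   1.49  0.6 ]
[0.62, -0.03] 240 -0.62 [ 0.16  0.54  1.62 -0.47  1.42 -0.71]
```

```bash
sed -i 's/D=np.array(\[.57,-.03\]); d2=np.array(\[1.,0.\])/D=np.array([.55,-.03]); d2=np.array([-1.,0.])/; s/for flip in (0,1)/for flip in (1,0)/' b.py
cat >> b.py <<'E'
def held():
    sc=cams.capture("scene"); s=manip.state(); l=(cloud(sc)-s["tool_pos"])@R.from_rotvec(s["tcp_rot"]).as_matrix()
    m=(l[...,0]>.048)&(l[...,0]<.085)&(abs(l[...,1])<.03)&(abs(l[...,2])<.025); print("pts beyond tips:",m.sum(),(l[m].min(0),l[m].max(0)) if m.sum() else ""); return m.sum()
E
python3 - <<'E'
from b import *
c=dict(np.load("pics/top17.npz")); top=pix(c,239.6,265.5,.0335)
try_edge(top,np.array([-.84,-.54])); n=held()
c,w=bow(); np.savez("pics/top18.npz",**c); look(); print(manip.state()["clock"])
if n<10:
    z=np.nan_to_num(w[...,2]*1e3,nan=0).clip(0,99)
    print("   "," ".join("%2d"%(q%100) for q in range(224,254)))
    for r in range(255,278): print(r," ".join("%2d"%round(x) for x in z[r,224:254]))
E
```

```text
1 [array([ 0.41, -0.14,  2.3 ,  0.08,  0.68, -0.21]), array([ 0.42, -0.02,  2.31,  0.09,  0.55, -0.22]), array([-0.07,  0.5 ,  1.55, -0.04,  1.71, -0.07])]
f [-0.0108  0.0015  0.0144]
w 0.03188065249151964
w 0.03145659290583851 93.975
w 0.03193755249968231
pts beyond tips: 52 (array([ 0.048 , -0.0176, -0.012 ]), array([0.0658, 0.0061, 0.0146]))
bow []
  tin r=36.5 ang=-91 z=23.2 n=28
  tin r=35.2 ang=91 z=23.3 n=30
  tin r=0.7 ang=-146 z=23.7 n=29
  tin r=36.0 ang=149 z=22.6 n=29
95.7167
```

B is held, and the tin now shows only the four good knobs. Lowering B tilted onto the plate.

Run:
```python
from b import *
D=np.array([.55,-.03]); L(D,.085,.1); manip.dwell(.2); f0=manip.state()["contact_force"]
for z in np.arange(.080,.060,-.0015):
    L(D,z,.03); f=manip.state()["contact_force"]-f0
    if np.linalg.norm(f)>1.5: break
print(z,f)
manip.set_gripper(.0375,25); manip.dwell(.3); s=manip.state(); v=R.from_rotvec(s["tcp_rot"]).apply([1,0,0])
manip.move_linear(s["tool_pos"]-v*.06,rate=.08); L([.45,-.12],.25,.5)
c,w=bow(); print(look(),manip.state()["clock"])
print(blobs(w,.5,.66,-.08,.0,.014,.05,5))
```

```text
0.077 [-1.9488  1.7053 -0.0545]
bow []
  tin r=36.8 ang=-90 z=23.0 n=28
  tin r=35.3 ang=91 z=22.9 n=32
  tin r=0.9 ang=-162 z=23.1 n=30
  tin r=36.0 ang=150 z=23.4 n=28
[array([ 0.5347, -0.0278,  0.0301]), array([ 0.5098, -0.1013,  0.0308]), array([0.5103, 0.1108, 0.0304]), array([0.3947, 0.1329, 0.0274]), array([0.3742, 0.1281, 0.0275])] 100.1417
[(array([ 0.6563, -0.0458,  0.0182]), 99), (array([ 0.5342, -0.0276,  0.019 ]), 131)]
```

B now stands upright on the plate at (0.535,-0.028). I'll check the tongs' seat once more before the last three.

```bash
python3 -c "
from h import *
manip.set_gripper(.0395,25)
tipview('pics/t19.png'); print(manip.state()['clock'])" | tail -13
```

```text
-15 n=39 z -10.2..10.2 mean -0.6  y 31.6..33.4
-10 n=35 z -10.1..10.3 mean 0.5  y 30.9..33.1
-5 n=18 z -9.9..9.0 mean -0.9  y 26.8..30.8
5 n=8 z -5.2..3.0 mean -0.9  y 12.1..14.0
10 n=16 z -5.1..3.2 mean -1.1  y 11.7..14.5
15 n=17 z -4.8..3.5 mean -0.7  y 11.3..14.0
20 n=14 z -4.6..3.6 mean -0.8  y 11.3..13.2
25 n=19 z -4.4..4.0 mean 0.3  y 10.7..13.8
30 n=19 z -5.8..2.6 mean -1.8  y 12.2..15.1
35 n=16 z -5.6..2.8 mean -1.5  y 12.7..14.7
40 n=6 z -5.4..2.9 mean -1.2  y 12.8..14.6
tcp px [278  67] z axis [-0.5086 -0.861   0.0017] proj of tcp+44mm down, +10 lateral [279.6294  91.2875] [273.6853  91.4906]
102.1083
```

```bash
sed -i 's/manip.set_gripper(.029,20)/manip.set_gripper(.0325,20)/' h.py
python3 - <<'E'
from h import *
def tin_ok(n):
    c=cams.capture("top"); w=cloud(c); d=[(b[:2]-TIN,k) for b,k in blobs(w,TIN[0]-.05,TIN[0]+.05,TIN[1]-.05,TIN[1]+.05,.0175,.0268,10)]
    d=[x for x,k in d if np.hypot(*x)<.05]; r=[np.hypot(*x)*1e3 for x in d]; print("  tin",[(round(a,1),int(np.degrees(np.arctan2(x[1],x[0])))) for a,x in zip(r,d)])
    return len(d)==n and sum(x<5 for x in r)==1 and sum(33<x<40 for x in r)==n-1
manip.set_gripper(.0388,25)
n=4
for a in (-30,30,-150):
    pl=[p for p in look() if .45<p[0]<.68 and -.18<p[1]<.15]; print("plate",*pl)
    k=min(pl,key=lambda p:p[1])[:2]; phi=np.radians(a); j6=j6_for(phi)
    if pick(k,j6,.061)<.0338: print("MISS"); break
    if not tin_ok(n): print("TIN?"); break
    place(phi,j6,zrel=.054); n+=1
L([.45,0.],.2,.5); print(tin_ok(n),look(),manip.state()["clock"])
E
```

```text
tin r=36.7 ang=-91 z=22.9 n=30
  tin r=35.2 ang=91 z=22.9 n=28
  tin r=0.9 ang=-167 z=23.3 n=31
  tin r=35.6 ang=150 z=23.0 n=27
plate [ 0.5098 -0.1011  0.0303]
pick [ 0.5098 -0.1011] w=0.0350 [-0.2537  1.5713  4.1945] t=104.6
  lifted w=0.0350
  tin [(np.float64(36.6), -90), (np.float64(35.5), 90), (np.float64(1.0), -150), (np.float64(35.7), 150)]
  down tcp z 0.0549 f [ 1.362  -1.0599  1.402 ]
  t=108.2 w=0.0389
  tin r=37.5 ang=96 z=22.7 n=12
  tin r=36.0 ang=150 z=23.6 n=30
plate [ 0.5346 -0.0282  0.0307] [0.5104 0.1111 0.0303]
pick [ 0.5346 -0.0282] w=0.0352 [0.094  1.9698 1.994 ] t=110.2
  lifted w=0.0348
  tin [(np.float64(37.0), -31), (np.float64(35.1), 90), (np.float64(0.9), -167), (np.float64(36.7), -92), (np.float64(35.9), 149)]
  down tcp z 0.0554 f [-1.3748 -1.7618  2.0873]
  t=113.7 w=0.0386
  tin r=36.6 ang=-33 z=23.7 n=24
  tin r=36.8 ang=-91 z=23.9 n=28
  tin r=0.7 ang=172 z=23.2 n=29
plate [0.5102 0.111  0.0301]
pick [0.5102 0.111 ] w=0.0347 [-0.0087  0.3805  1.36  ] t=115.3
  lifted w=0.0348
  tin [(np.float64(46.0), 19), (np.float64(48.3), 41), (np.float64(36.5), -30), (np.float64(36.6), -90), (np.float64(35.2), 91), (np.float64(1.0), -174), (np.float64(36.2), 149)]
TIN?
  tin [(np.float64(46.9), 16), (np.float64(48.3), 42), (np.float64(37.0), -32), (np.float64(36.5), -89), (np.float64(35.3), 91), (np.float64(1.8), -157), (np.float64(35.5), 149)]
  tin r=46.2 ang=31 z=23.1 n=45
  tin r=36.9 ang=-31 z=22.4 n=27
  tin r=37.2 ang=-91 z=24.1 n=28
  tin r=35.2 ang=91 z=23.3 n=32
  tin r=1.5 ang=-101 z=23.4 n=25
  tin r=35.8 ang=149 z=23.3 n=28
False [] 116.2917
```

The slot at 30° has a tilted knob with its outer edge up near the rim, the same failure as before. It probably caught the rim on the way in. I'll fit the rim circle to refine the tin centre and map the tilted knob.

Run:
```python
from h import *
from scipy.optimize import least_squares
print("w",manip.state()["gripper_width"])
L([.47,-.12],.22,.5)
cs=[cams.capture("top") for _ in range(8)]; c=cs[0]; c["z_map"]=np.median([x["z_map"] for x in cs],0).astype(np.float32)
np.savez("pics/top20.npz",**c); w=cloud(c)
d=w[...,:2]-TIN; rr=np.hypot(d[...,0],d[...,1]); m=(w[...,2]>.0275)&(w[...,2]<.032)&(rr>.054)&(rr<.063)
p=w[m][:,:2]; f=least_squares(lambda q:np.hypot(*(p-q[:2]).T)-q[2],[*TIN,.057],loss="soft_l1",f_scale=.001); print("rim",m.sum(),f.x)
C=f.x[:2]
for b,n in blobs(w,C[0]-.05,C[0]+.05,C[1]-.05,C[1]+.05,.0175,.0268,10): e=b[:2]-C; print(round(1e3*np.hypot(*e),1),int(np.degrees(np.arctan2(e[1],e[0]))),n)
z=np.nan_to_num(w[...,2]*1e3,nan=0).clip(0,99)
print("   "," ".join("%2d"%(q%100) for q in range(208,240)))
for r in range(252,276): print(r," ".join("%2d"%round(x) for x in z[r,208:240]))
print(manip.state()["clock"])
```

```text
w 0.03493330125242342
rim 180 [0.4366 0.2818 0.0572]
46.9 17 19
48.2 40 20
36.8 -31 30
36.7 -90 30
35.2 91 32
1.0 -167 31
36.0 150 30
     8  9 10 11 12 13 14 15 16 17 18 19 20 21 22 23 24 25 26 27 28 29 30 31 32 33 34 35 36 37 38 39
252  0  0  2  0  1  1  0  0  0  0  1  1  1  1  0  0  0  1  0  0  1  0  0  0  1  0  2  0  0  0  0  0
253  0  0  1  0  0  2  0  0  1  0  1  0  0  0  0  0  0 30 29 30 28 29 29 30 30  0  1  2  0  1  1  1
254  1  0  1  0  0  0  1  1  0  0  1  1  0 31 29 29 30 29 26 24 20 21 20 23 29 31 29 30 29  0  0  0
255  0  0  0  0  0  1  1  1  1  1 29 30 29 27 22 18 10  6  3  4  4  4  3  2  2  3  3  5 24 29 30 29
256  0  2  0  1  1  2  1  0 31 31 33 32 32 29 28 25 21  3  3  4  3  4  4  2  1  2  3  4  3  3  2 28
257  1  2  0  0  1  0  0 33 33 33 32 31 30 28 26 22 21 18  3  3  3  4  3  2  4  2  4  4  3  4  4  4
258  0  1  0  0  0 30 32 32 33 31 30 30 27 28 24 23 20 17  4  4  2  3  3  3  2  3  4  2  7  6  6  7
259  0  1  2  0 30 30 33 32 30 30 28 26 27 25 24 20 18 14  3  4  3  4  3  4  2  4  7  7  7  7  7  7
260  0  0  0 29 29 32 30 29 27 28 27 26 24 24 22 19 17 11  3  4  3
[... 839 characters left out ...]
6  5  3  1  3  3  3  2  3  4  4  3  4  4  4  3  3  4  4  5  4  3  4  3  3  7  7  7  9  8  8 10
270  3  3  3  2  3  3  3  4  2  2  3  3  3  5  2  3  3  3  3  4  2  4  4  3  4  7  7  7  8  7  9  7
271  4  5  3  5  2  2  4  3  3  4  3  2  4  3  4  3  4  3  5  2  4  3  4  3  1  3  6  6  8  8  6  8
272  3  3  5  2  4  7  6  8  7  2  4  3  4  5  3  3  3  3  3  7  6  7  6  7  7  7  2  3  3  4  4  5
273  5  2  3  7  7  7  7  8  6  7  6  3  3  3  3  3  4  4  7  8  8  8  8 10  7  7  7  2  4  3  3  5
274  2  3  7  7  7  9  8  9  9  8  7  6  3  3  3  2  3  7  7  9  9  8  9  8  9  7  6  7  2  2  4  3
275  3  7  8  8  8  9  9 10  8  8  8  8  8  3  4  4  7  8  7  8 10 10  9  9  9 10  7  6  6  4  4  7
117.1
```

The tin centre is confirmed. The tilted knob's outer edge sits on the rim, so it came in too far out; the inward contact force on the tool agrees. From now on I'll enter further in and shift outward near the floor. The held knob goes to -150° this way.

```bash
cat >> h.py <<'E'
def place2(phi,j6,r=.0362,zrel=.0545):
    u=np.array([np.cos(phi),np.sin(phi)]); t=TIN+.0335*u; t2=TIN+r*u; ro=rot(psi_at(t2,j6))
    manip.move_pose([*t,.115],ro); manip.dwell(.1); f0=manip.state()["contact_force"]
    L(t,.0625,.1); manip.dwell(.1); print("  in",manip.state()["contact_force"]-f0)
    L(t2,.0625,.03); manip.dwell(.1); print("  out",manip.state()["contact_force"]-f0)
    L(t2,zrel+.001,.03); manip.dwell(.1); s=manip.state(); print("  down tcp z %.4f"%s["tool_pos"][2],"f",s["contact_force"]-f0)
    manip.set_gripper(.0385,25); manip.dwell(.15); L(t2,.115,.1); print("  t=%.1f w=%.4f"%(manip.state()["clock"],manip.state()["gripper_width"]))
E
python3 - <<'E'
from h import *
phi=np.radians(-150); place2(phi,j6_for(phi))
L([.47,-.12],.22,.5)
cs=[cams.capture("top") for _ in range(6)]; c=cs[0]; c["z_map"]=np.median([x["z_map"] for x in cs],0).astype(np.float32)
np.savez("pics/top21.npz",**c); w=cloud(c); print(look(),manip.state()["clock"])
z=np.nan_to_num(w[...,2]*1e3,nan=0).clip(0,99)
print("   "," ".join("%2d"%(q%100) for q in range(208,234)))
for r in range(254,271): print(r," ".join("%2d"%round(x) for x in z[r,208:234]))
g=c["image"].max(2); print("brightness")
for r in range(259,271): print(r," ".join("%3d"%x for x in g[r,208:234]))
E
```

```text
in [-0.3195  1.7286  0.2298]
  out [ 0.2873  1.2732 -0.3422]
  down tcp z 0.0553 f [0.7547 1.1426 0.1331]
  t=121.5 w=0.0384
  tin r=45.3 ang=20 z=21.7 n=10
  tin r=47.6 ang=41 z=23.5 n=16
  tin r=36.9 ang=-32 z=23.4 n=30
  tin r=37.0 ang=-91 z=23.6 n=27
  tin r=35.2 ang=91 z=23.0 n=31
  tin r=1.2 ang=-149 z=23.1 n=30
  tin r=35.7 ang=150 z=23.5 n=30
  tin r=37.0 ang=-150 z=23.4 n=26
[array([0.4171, 0.1317, 0.0273])] 122.825
     8  9 10 11 12 13 14 15 16 17 18 19 20 21 22 23 24 25 26 27 28 29 30 31 32 33
254  1  0  0  2  0  1  0  1  0  0  0  0  0 29 30 29 30 29 26 22 21 21 21 25 28 30
255  0  0  0  2  0  0  0  2  0  0 28 28 31 28 23 17 10  6  3  3  2  3  3  3  3  3
256  1  0  0  1  0  0  0  0 30 32 32 32 31 30 27 25 21  3  3  2  2  3  4  3  3  4
257  0  0  0  2  1  0  0 33 32 32 31 31 31 29 26 23 22 18  1  3  3  5  3  3  2  4
258  1  2  0  0  0 30 32 34 33 32 32 28 29 26 24 23 19 17  3  3  5  3  4  5  2  4
259  0  0  1  0 31 32 32 33 30 30 30 26 26 25 22 20 19 15  4  4  3  3  3  3  6  3
260  1  0  1 30 29 30 30 30 30 27 29 26 26 25 20 19 15 13  3  4  3  4  3  4  2  5
261  0  0 30 28
[... 1411 characters left out ...]
  32  15   5 150 174 167 168 165 167 180 107   8   0
265 119  58  77 168 140  70  33   4  10  16  11   9  55 124 115  81  77 146 177 170 165 171 183 102  25  21
266  79  51 128 171 129 103 109  94  89  83  67  58 106  96  60  95 124 165 172 173 173 172 183 110  11   0
267  57  80 157 178 176 176 182 182 186 142  70  45  96 115 112 130 168 172 169 168 167 168 176 133  49  11
268  62 125 164 170 165 162 170 169 177 127 101  83  74  95  68  77 149 175 169 166 166 168 169 187 106  76
269  82 153 173 170 167 165 170 171 171 174 130  99  99 101 153 180 167 165 172 173 168 170 168 178 134  54
270 126 161 164 160 166 168 173 168 171 175 179 179 176 178 176 169 173 170 171 169 173 171 173 178 185 140
```

-150° is placed well and the tin has six sound knobs. I'll recover the last one by its boss (end at about pixel (221.4,266.9), 27.5 mm high) the way A was.

Run:
```python
from h import *
c=dict(np.load("pics/top21.npz"))
end=pix(c,221.4,266.9,.0275)[:2]; t=np.array([-.9,-.43]); t/=np.hypot(*t); q=np.array([t[1],-t[0]])
psi=np.arctan2(q[1],q[0]); tz=np.array([np.sin(psi),-np.cos(psi)])
P=end-t*.005+.0012*tz; print(end,P)
manip.set_gripper(.038,25)
manip.move_pose([*P,.125],rot(psi)); f0=manip.state()["contact_force"]
L(P,.0618,.08); print(manip.state()["contact_force"]-f0)
manip.set_gripper(.0325,20); print("w",manip.state()["gripper_width"])
L(P,.13,.1); w=manip.state()["gripper_width"]; print("w",w)
if w>.0335:
    D=np.array([.505,-.08]); manip.move_pose([*D,.13],rot(psi-.7)); L(D,.075,.2); L(D,.063,.03)
    manip.set_gripper(.0385,25); manip.dwell(.3); L(D,.125,.2)
L([.47,-.16],.22,.5)
cs=[cams.capture("top") for _ in range(6)]; c=cs[0]; c["z_map"]=np.median([x["z_map"] for x in cs],0).astype(np.float32)
np.savez("pics/top22.npz",**c); print(look(),manip.state()["clock"])
```

```text
[0.4625 0.2972] [0.4681 0.2999]
[-0.3439 -0.7025 -0.0909]
w 0.03529900836911375
w 0.03508261883942452
  tin r=36.8 ang=-32 z=23.6 n=31
  tin r=36.6 ang=-91 z=23.5 n=28
  tin r=34.9 ang=91 z=23.2 n=32
  tin r=0.9 ang=-162 z=23.0 n=30
  tin r=35.9 ang=150 z=23.2 n=26
  tin r=36.6 ang=-149 z=22.6 n=29
[array([ 0.527 , -0.0866,  0.0299]), array([0.401 , 0.1313, 0.0277])] 130.8
```

Run:
```python
from h import *
c=dict(np.load("pics/top22.npz")); w=cloud(c); b=blobs(w,.45,.66,-.17,.15,.026,.036,14); print(b)
phi=np.radians(30); j6=j6_for(phi)
manip.set_gripper(.0388,25)
if pick(b[0][0][:2],j6,.0612)>.0338: place2(phi,j6,r=.0360)
L([.47,-.16],.22,.5); print(look(),manip.state()["clock"])
```

```text
[(array([ 0.5273, -0.0864,  0.031 ]), 29)]
pick [ 0.5273 -0.0864] w=0.0352 [ 1.0503 -1.1662  4.2595] t=132.4
  lifted w=0.0353
  in [-0.7234 -0.256   0.3957]
  out [-0.4443 -0.6217  0.9379]
  down tcp z 0.0552 f [ 0.211  -0.226   1.2531]
  t=137.1 w=0.0387
  tin r=36.7 ang=-32 z=22.7 n=31
  tin r=33.4 ang=29 z=23.3 n=30
  tin r=36.5 ang=-91 z=22.9 n=29
  tin r=34.8 ang=91 z=23.7 n=30
  tin r=1.1 ang=-170 z=23.6 n=29
  tin r=35.9 ang=150 z=23.6 n=29
  tin r=36.4 ang=-149 z=23.3 n=31
[array([0.3752, 0.1289, 0.027 ])] 138.2667
```

All seven stand in the tin. Next: hang up the tongs, check the tin heights and the bow, then the lid.

Run:
```python
from h import *
psi=np.radians(-72); r=rot(psi); S=np.array([.6357,-.2782])
manip.move_pose([*S,.20],r); manip.set_gripper(.040,25); manip.dwell(.2)
L(S,.085,.15); f0=manip.state()["contact_force"]
for z in np.arange(.081,.068,-.0015):
    L(S,z,.03); f=manip.state()["contact_force"]-f0
    if f[2]>2: break
print(z,f)
manip.set_gripper(.07,25); manip.dwell(.5); L(S,.20,.15); L([.45,-.05],.25,.6); c,w=bow(); print(manip.state()["clock"])
print("lid",blobs(w,.36,.56,-.37,-.22,.028,.06),blobs(w,.36,.56,-.37,-.22,.006,.02,100))
z=np.nan_to_num(w[...,2]*1e3,nan=0).clip(0,99)
print("max in tin",np.round(z[255:300,205:252][np.hypot(w[255:300,205:252,0]-TIN[0],w[255:300,205:252,1]-TIN[1])<.05].max(),1))
s=cams.capture("scene"); p=proj(s,[*S,.07]).astype(int)
A=cv2.resize(c["image"][246:312,192:264],(400,400),interpolation=cv2.INTER_CUBIC); B=cv2.resize(s["image"][p[1]-40:p[1]+40,p[0]-40:p[0]+40],(400,400),interpolation=cv2.INTER_CUBIC)
cv2.imwrite("pics/t30.png",np.hstack([A,B]))
```

```text
0.072 [ 0.7311 -1.4608  3.3789]
bow [(array([ 0.6386, -0.2761,  0.13  ]), 96)]
147.3083
lid [] []
max in tin 26.2
```

View pics/t30.png

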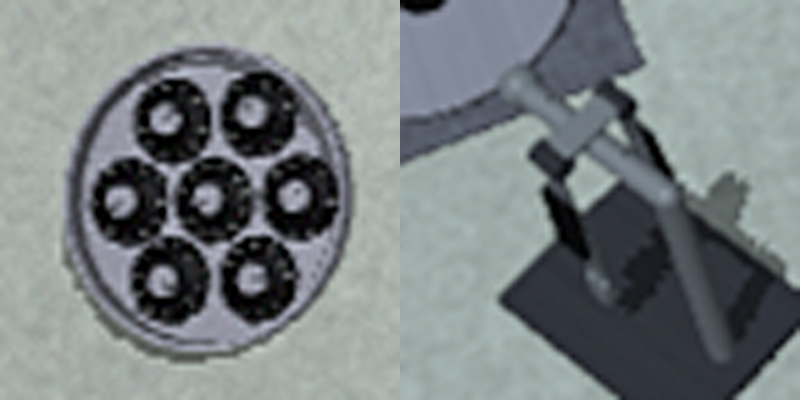

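Left half: all seven knobs stand flat and close-packed. Right half: the tongs hang astride the bar. Now the lid.

Run:
```python
from h import *
T0=np.array([.4364,.2815]); r=rot(-np.pi/2)
manip.set_gripper(.05,20); manip.move_pose([*MAT,.10],r); manip.dwell(.1)
L(MAT,.0145,.15); manip.set_gripper(0,30); s=manip.state(); print("w",s["gripper_width"],s["tool_pos"])
L(MAT,.12,.2); L(T0,.12,.4); L(T0,.055,.2); manip.dwell(.2); f0=manip.state()["contact_force"]
for z in (.050,.046,.043,.041,.039,.038,.037,.0365):
    L(T0,z,.03); f=manip.state()["contact_force"]-f0; print(z,f,manip.state()["tool_pos"].round(4))
    if f[2]>6: break
manip.set_gripper(.05,20); manip.dwell(.2); L(T0,.12,.2); L([.46,0.],.25,.5)
c,w=bow(); print("grip",blobs(w,.36,.52,.2,.36,.05,.08)," disc",blobs(w,.36,.52,.2,.36,.027,.04,100),manip.state()["clock"])
x,y=T0; 
for a in range(0,360,45):
    q=[x+.045*np.cos(np.radians(a)),y+.045*np.sin(np.radians(a))]; m=np.hypot(w[...,0]-q[0],w[...,1]-q[1])<.008; print(a,round(1e3*np.median(w[m][:,2]),1),end="; ")
```

```text
w 0.02317013088289658 [ 0.4615 -0.2942  0.0153]
0.05 [-0.3324  0.3577  0.0124] [0.4362 0.2815 0.0499]
0.046 [-0.0625  0.375  -0.3174] [0.4361 0.2814 0.0456]
0.043 [ 0.0365 -0.8617 -1.3253] [0.4362 0.2814 0.0427]
0.041 [ 0.2599 -0.3362 -1.0214] [0.4363 0.2814 0.0408]
0.039 [ 0.4801  0.0274 -0.5233] [0.4363 0.2814 0.0388]
0.038 [-0.2542  0.0152  1.7769] [0.4366 0.2816 0.0383]
0.037 [-2.9654 -2.4622 10.1213] [0.4366 0.2816 0.0382]
bow [(array([ 0.6387, -0.2761,  0.1297]), 101)]
grip [(array([0.436 , 0.2812, 0.0592]), 93)]  disc [(array([0.4357, 0.2815, 0.0323]), 2079)] 157.4917
0 32.2; 45 32.1; 90 32.3; 135 32.0; 180 32.0; 225 32.5; 270 32.2; 315 32.4;
```

The lid is home: disc level at 32 mm all round and centred. Handing in.

```bash
python3 -c "
from cell import order
print(order.close_job())"
```

```text
the job is handed in; nothing more can be done
None
```

The job is done and handed in at about 157 s of the 210 s. All six knobs from the plate are in the tin round the middle one, the tongs hang on their bar, and the lid is home. No verdict was reported.

**What went wrong on the way:**
- **Tipped knobs:** The second and third knobs ended up tipped in the tin on the first pass. I think the second caught the rim on its way in.
- **Failed grabs:** Three attempts to recover them missed. The first two left the tongs pitched in the grip, so I hung them back on the bar once and took them again.
- **Recovery:** I set both knobs upright on the plate again, using only the tongs.
- **Another at the rim:** One of them caught the rim again on re-insertion, at the 30° slot, and was recovered the same way. For the last two placings I entered nearer the centre and moved outward close to the floor.

**Last checks:**
- **Knobs:** Just before the lid went on, the six ring knobs measured 33.4 to 36.7 mm from the tin's centre, at about 60° spacing. The middle knob was about 1 mm off centre. All boss tops were at about 23 mm, which means they stand flat.
- **Tongs:** The bow was at (0.639, -0.276), its top at 130 mm against the expected 129 mm. That is within about 7 mm of my estimate of the bar point, and the picture shows them astride the bar.
- **Lid:** The disc was level at 32.0 to 32.5 mm all round and within 1 mm of the tin's centre.
- **Not re-measured at the end:** I did not measure the gauge, jar and bottle again. I never worked close to the jar or bottle.

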